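# Recharge the drawer of a fish-tank trickle filter

## Task

Recharge the clear trickle filter: turn the red wing knob a quarter turn anticlockwise to unlock the drawer, pull it right out, tip the blue bio-balls out of the orange jug into the drawer's left bay (blue floor, on the robot's left) and stand the empty jug upright on its black rubber mat again. Pick up any stray ball, lay all the white ceramic blocks in the right bay (yellow floor), then push the drawer fully home and only then turn the knob clockwise to its stop to lock it. Leave the other things on the bench where they are.

Things in the scene. Friction and masses are not known exactly. Their poses are not given: they have to be found in the camera images.
- filter: Trickle filter: clear acrylic box fixed to the bench, 235 mm deep (its x), 330 wide (its y), 105 high, blue edge trims, drip pipes on its roof up to 154 mm. Origin: on its underside, mid-width, 90 mm behind its front face. The drawer comes out of its -x side, which faces the robot; +y is left. A steel keeper hook (z 77 to 105) juts 42 mm forward, 18 to 36 mm right of the middle.
- drawer (a joint): Media drawer, sliding along the housing's x: m, 0 = fully home, 0.205 = right out at its stop (towards the robot). 3 N of friction and 15 N s/m of damping; it stays where it is left. Right out, its two open bays lie wholly in front of the housing. It can be pulled and pushed by its red wing knob.
- drawer_front (a point): Middle of the top edge of the drawer's grey front panel (314 mm wide, 10 thick, top 74 mm above the bench); moves with the drawer, axes as the housing. In front of it a grey block 41 mm deep and 100 wide, top at 70 mm, carries the latch. The other drawer walls and the divider are white, 6 to 8 mm thick, tops at 70 mm.
- ball_bay (a point): Centre of the floor of the drawer's left bay (blue floor, +y side), 18 mm above the bench; moves with the drawer, axes as the housing. The bay is 140 mm along x, 143 along y, 52 deep. Centre 78 mm behind (+x) and 74.5 mm left of drawer_front.
- block_bay (a point): Centre of the floor of the drawer's right bay (yellow floor, -y side), 18 mm above the bench; same size and axes as the left bay, 149 mm from it.
- latch (a joint): Quarter-turn latch on the drawer's front, upright spindle: rad, 0 = unlocked (wing lies across, along the housing's y), 1.57 = locked (wing along the housing's x). Grows clockwise seen from above; friction 0.06 N m; stays where left. Its tongue points at the housing unlocked, to the right (behind the keeper) locked. Beyond about 0.4 the drawer is barred from sliding out or home. Starts locked.
- latch_grip (a point): Grip point of the latch's red wing, on the spindle axis, 140 mm above the bench and 18 mm in front (-x) of drawer_front; turns with the wing (its y axis runs along the wing). The wing is 72 mm long, 14 thick and spans 118 to 152 mm above the bench, on a round black boss of 24 mm diameter.
- jug_mat: Round black rubber mat with a grey middle, for the jug, 170 mm across, 4 mm thick, fixed. Origin: centre of its underside.
- jug: Orange jug, about 0.22 kg, widening upward: outside diameter 108 mm at the foot, 144 at the rim, 115 high, wall 4, floor 5. Origin: centre of its underside, z up its axis. Upright handle strap on its -x side: 14 mm thick (y), 22 deep (x), from 33 to 103 mm up, 26 mm clear of the wall. Starts upright on its mat with the bio-balls in it, handle roughly towards the robot.
- jug_rim (a point): Centre of the jug's mouth, 115 mm up its axis; axes as the jug.
- jug_handle (a point): Middle of the jug's handle strap, 102 mm from the axis along its -x and 72 mm above its underside; axes as the jug.
- ball0: Blue ribbed plastic bio-ball, 36 mm in diameter, 18 g; origin at its centre. Starts in the jug; three to five are present (None from the start = absent).
- ball1: Blue ribbed plastic bio-ball, 36 mm in diameter, 18 g; origin at its centre. Starts in the jug; three to five are present (None from the start = absent).
- ball2: Blue ribbed plastic bio-ball, 36 mm in diameter, 18 g; origin at its centre. Starts in the jug; three to five are present (None from the start = absent).
- ball3: Blue ribbed plastic bio-ball, 36 mm in diameter, 18 g; origin at its centre. Starts in the jug; three to five are present (None from the start = absent).
- ball4: Blue ribbed plastic bio-ball, 36 mm in diameter, 18 g; origin at its centre. Starts in the jug; three to five are present (None from the start = absent).
- block0: White fluted ceramic filter block, 60 mm long (its x), 30 by 30 mm across, 0.11 kg; origin at its centre. Starts lying on the green mat (3 mm thick, right of the filter); two to four are present (None from the start = absent).
- block1: White fluted ceramic filter block, 60 mm long (its x), 30 by 30 mm across, 0.11 kg; origin at its centre. Starts lying on the green mat (3 mm thick, right of the filter); two to four are present (None from the start = absent).
- block2: White fluted ceramic filter block, 60 mm long (its x), 30 by 30 mm across, 0.11 kg; origin at its centre. Starts lying on the green mat (3 mm thick, right of the filter); two to four are present (None from the start = absent).
- block3: White fluted ceramic filter block, 60 mm long (its x), 30 by 30 mm across, 0.11 kg; origin at its centre. Starts lying on the green mat (3 mm thick, right of the filter); two to four are present (None from the start = absent).
- tube_rack: Bystander: blue sample tube rack, 85 by 120 mm, 56 mm high; origin: centre of its underside.
- jar: Bystander: pale specimen jar with a white lid, 60 mm across, 75 mm high; origin: centre of its underside.
- wash_bottle: Bystander: white bottle with a red cap, 60 mm across, 160 mm high; origin: centre of its underside.
- dish: Bystander: glass dish, 90 mm across, 18 mm high; origin: centre of its underside.
Things that resemble listed ones, but are neither listed nor needed, are in the scene too. Leave any purple look-alike of the block3 alone.

How it is judged:
By the outcome, as a careful person would: the job done as asked, in the order asked, and still so for the second after the job is handed in, with the robot touching nothing.
Of ball0, ball1, ball2, ball3, ball4 only 3 to 5 are there at a start; the rules pass over those that are not, and their reading is None.
Of block0, block1, block2, block3 only 2 to 4 are there at a start; the rules pass over those that are not, and their reading is None.
At some moment in a run one of block0, block1, block2, block3 may be knocked a few centimetres aside while the robot is not near it.
It also fails if it takes over 210 s, if anything falls off the work surface, if the arm or the gripper's body presses on something with over 40 N, if the wrist force passes 120 N, or if a joint passes its speed limit or range.

## Robot

A 6-joint arm with a two-finger parallel gripper is mounted at the origin on the work surface. World frame = base frame: x ahead of the robot, y to its left, z up, the work surface at z = 0. Lengths are in m, angles in rad, forces in N, time in s.
With the tool pointing down it reaches from about 0.375 to 0.9 m from the base axis. Payload 3.1 kg.
Tool frame: the origin (TCP) lies midway between the tips of the shut fingers; the grasp point (between the pads) lies 19 mm behind it; z points along the fingers, y is the direction in which the jaws open and shut (so a half turn about z gives the same grasp; the last joint's range is limited). The gripper opens to 85 mm and grips with 20 to 120 N. Pads are 22 mm wide; open, the fingers measure 114 mm over their backs; the gripper's body (76 mm by 85 mm) begins 54 mm behind the grasp point. The pads swing forward as they close: fully open they stand 13 mm farther back than shut.
Start: joints at [1.024, 0.527, 1.433, -0, 1.181, -0.178], TCP at [0.225, 0.583, 0.231] pointing down, gripper open.
Joint ranges: [-3.08, 3.08], [-0.75, 2.2], [0.22, 2.44], [-1.43, 4.57], [0, 2.65], [-2.85, 2.85]. Speed limits (rad/s): [2.79, 2.79, 3.14, 3.14, 3.14, 3.14].

## Interface

Orientations are given as a unit quaternion [x, y, z, w].
In Python, from station import manip gives the robot as it stands. The module is installed in compiled form; this text tells all that it offers.
- The arm moves only by the tool drive_tool, never from a script. Its argument "deltas" is one flat list of numbers, 4 for each row, row after row: the shift along the tool's x, y, z in cm, then the turn about the tool's z in degrees. A call has 1 to 12 rows; each row is the pose to reach, as a shift and turn from the pose measured when the call began, along the tool's axes at that moment; what a row does not reach only later rows make up. A row lasts 1/10 s, in which the tool goes at most 50 mm and 8.59 degrees, less where a joint would pass 70% of its speed; a pose out of reach is approached as far as the arm can. A call with a gripper value outside its range is refused whole. "hand" is the finger opening in cm, from 0 to 8.54, set as the call begins (left out, the last holds). The fingers move at their own pace and stop on an object; "squeeze" is the grip in N (left out, the last holds). Time passes only in rows, so rows that repeat a pose let the fingers close. It gives the time, the measured TCP pose, the force and the opening at its end, in the units of the state.
- manip.sense(): the state, without advancing time (a new reading comes with each control period).
- manip.snapshot(name): name is "scene" or "top" or "wrist"; returns a dict with "frame" (420x560x3 uint8, red, green, blue), "depth" (420x560 float32, m along the optical axis (not along the pixel's ray), 0 where there is no reading), "fx", "fy", "cx", "cy" (pixels), "R" (3x3) and "t" (3): a world point X has camera coordinates R X + t. Camera axes: x right, y down, z forward; pixel columns grow to the right and rows downward; lengths in m; the calibration is good to about 2 mm. The wrist camera is an equidistant fisheye: a pixel r from the principal point sees the ray r / f radians off the axis. A picture is of the moment at which its call begins.
- manip.sign_off(): hands the job in, once; it reports no verdict.
The state is a dict: "t": time; "q": joint angles; "qd": joint speeds; "tau": joint torques, N m; "tcp_pos": TCP position; "tool_rot": TCP orientation; "force": force on the tool from outside, world axes, zero at the start; "ft_torque": the same for the moment, N m; "finger_gap": opening from 0.0 (shut) to 1.0 (fully open).
Only numpy, scipy, OpenCV 4.12 (cv2) and the standard library are available. Lean on these libraries where they do the work, as an engineer would, in place of code of your own. Each camera call takes 0.05 s, during which the arm holds its last target.

## Working session

There is one attempt and no reset: what is moved stays moved. The work goes in short steps, Python scripts to look and compute and a tool call to move; the robot and the scene stay as the last step left them, time stands still between calls to the robot, and variables do not carry over. Pictures are saved under pics/ and viewed, and the job is handed in when it is done.

Besides the shell and the picture viewer there is one more tool, called after "Request:" as name(argument=value, ...) on one line, values as JSON. drive_tool: Moves the arm, as the interface text tells. Its arguments: {"type":"object","properties":{"deltas":{"type":"array"},"hand":{"type":"number"},"squeeze":{"type":"number"}},"required":["deltas"]}

```bash
mkdir -p pics
cat > h.py <<'E'
from station import manip
import numpy as np, cv2
from scipy.spatial.transform import Rotation as Rn
def snap(n,f):
    s=manip.snapshot(n); cv2.imwrite('pics/'+f+'.png',s['frame'][:,:,::-1]); np.savez(''+f+'.npz',**{k:np.array(v) for k,v in s.items()}); return s
def ray(s,u,v,z=None,d=None):
    R=np.array(s['R']);t=np.array(s['t']);r=np.array([(u-s['cx'])/s['fx'],(v-s['cy'])/s['fy'],1.])
    c=-R.T@t; w=R.T@r
    if z is not None: return c+w*(z-c[2])/w[2]
    return c+w*(d if d is not None else s['depth'][int(v),int(u)])
def cloud(s):
    h,w=s['depth'].shape; v,u=np.mgrid[:h,:w]; d=s['depth'].astype(float)
    p=np.stack([(u-s['cx'])/s['fx']*d,(v-s['cy'])/s['fy']*d,d],-1)
    X=(p-np.array(s['t']))@np.array(s['R']); X[d==0]=np.nan; return X
def st():
    s=manip.sense(); print('t',round(s['t'],2),'tcp',np.round(s['tcp_pos'],4),'gap',round(s['finger_gap'],3),'F',np.round(s['force'],1)); R=Rn.from_quat(s['tool_rot']).as_matrix(); print(np.round(R,3).tolist(),'q',np.round(s['q'],2)); return s,R
def go(target,yaw=None):
    """print delta in tool cm; yaw: world direction angle of tool y axis (deg) for downwards tool"""
    s,R=st(); d=R.T@(np.array(target)-s['tcp_pos'])*100
    print('delta cm',np.round(d,2))
    if yaw is not None:
        yv=R.T@np.array([np.cos(np.radians(yaw)),np.sin(np.radians(yaw)),0]); a=np.degrees(np.arctan2(-yv[0],yv[1])); a2=(a+90)%180-90; print('turn deg',round(a,1),'or',round(a2,1))
E
python3 - <<'E'
from h import *
st()
for n in('scene','top','wrist'):
    s=snap(n,n+'0'); print(n,s['fx'],s['cx'],s['cy'],np.round(s['R'],3).tolist(),s['t'])
E
```

```text
t 0.0 tcp [0.2243 0.5826 0.2303] gap 0.999 F [ 1.1 -0.5  0.7]
[[-0.933, 0.36, -0.001], [0.36, 0.933, -0.002], [0.0, -0.002, -1.0]] q [ 1.02  0.53  1.43 -0.    1.18 -0.18]
scene 464.1040356851913 284.74018538725056 208.61357761981074 [[-0.417, 0.909, 0.005], [0.79, 0.364, -0.494], [-0.451, -0.202, -0.87]] [ 0.32944703 -0.35934146  1.95884106]
top 384.74509018493603 281.52673375181206 208.53249578898448 [[-0.01, -1.0, 0.023], [-0.994, 0.007, -0.109], [0.109, -0.024, -0.994]] [-0.10367124  0.57656513  1.10039033]
wrist 325.19226210127806 282.3102771580484 209.91007360456865 [[0.36, 0.933, -0.001], [0.892, -0.343, 0.295], [0.275, -0.107, -0.955]] [-0.6236575  -0.03714501  0.3784914 ]
```

View pics/scene0.png

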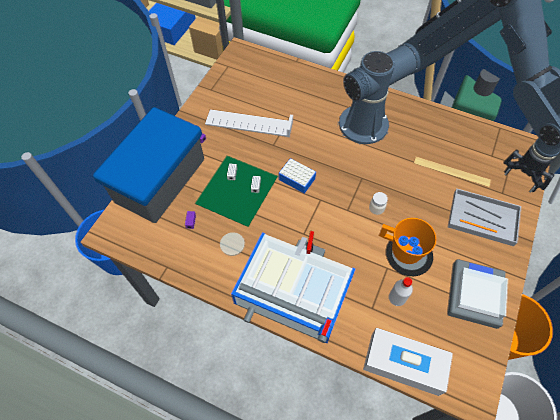

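View pics/top0.png

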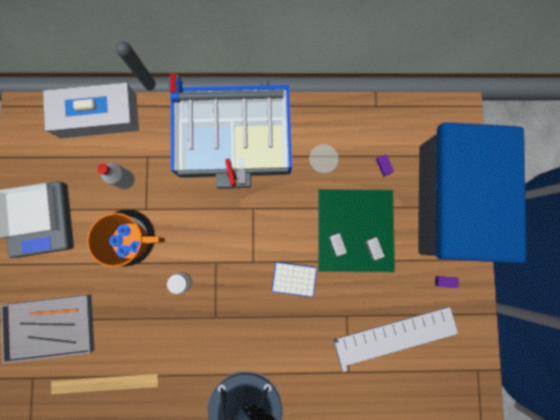

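View pics/wrist0.png

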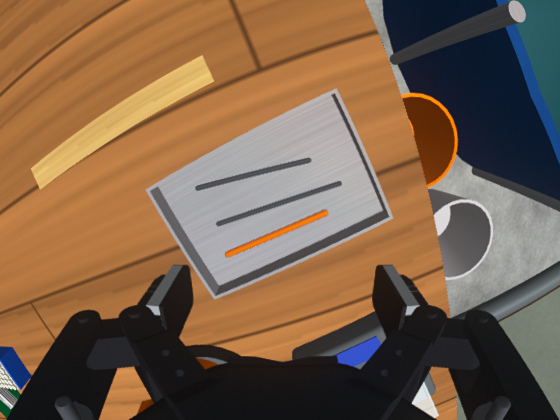

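```bash
cat > m.py <<'E'
from h import *
def blobs(s,m,mn=15):
    X=cloud(s); n,l,stt,c=cv2.connectedComponentsWithStats(m.astype(np.uint8),connectivity=8)
    for i in range(1,n):
        if stt[i,4]<mn: continue
        P=X[l==i]; P=P[~np.isnan(P[:,0])]
        if len(P)==0: continue
        r=cv2.minAreaRect(P[:,:2].astype(np.float32))
        print('px',np.round(c[i]).astype(int),'n',stt[i,4],'med',np.round(np.median(P,0),3),'zr',np.round(np.percentile(P[:,2],[2,98]),3),'rect',np.round(r[0],3),np.round(r[1],3),round(r[2],1))
def masks(s):
    h=cv2.cvtColor(s['frame'],cv2.COLOR_RGB2HSV).astype(int); H,S,V=h[...,0],h[...,1],h[...,2]
    return dict(red=((H<5)|(H>175))&(S>150)&(V>100),orange=(H>7)&(H<17)&(S>200)&(V>120),green=(H>60)&(H<85)&(S>150)&(V>40),blue=(H>100)&(H<118)&(S>150)&(V>120),white=(S<40)&(V>150),black=(V<40),purple=(H>130)&(H<150)&(S>100))
E
python3 - <<'E'
from m import *
for n in('top','scene'):
    s=manip.snapshot(n); M=masks(s)
    for k in('red','orange','green','white','black','purple','blue'):
        if n=='scene' and k in('black','white','blue'):continue
        print(n,k); blobs(s,M[k],25)
    np.savez('x.npz')
st()
E
```

```text
top red
px [172  81] n 77 med [0.912 0.187 0.155] zr [-0.239  0.158] rect [1.11  0.296] [0.503 0.028] 28.7
px [230 173] n 108 med [0.658 0.03  0.152] zr [0.144 0.156] rect [0.662 0.03 ] [0.067 0.013] 13.6
px [102 169] n 82 med [0.669 0.362 0.161] zr [0.158 0.164] rect [0.669 0.363] [0.024 0.024] 68.2
top orange
px [125 225] n 192 med [0.535 0.325 0.111] zr [0.007 0.122] rect [0.52  0.331] [0.152 0.073] 82.9
px [115 259] n 105 med [0.43  0.337 0.117] zr [0.007 0.122] rect [0.442 0.352] [0.131 0.048] 76.4
top green
px [356 229] n 5156 med [ 0.524 -0.333  0.003] zr [-0.001  0.007] rect [ 0.513 -0.333] [0.224 0.242] 89.0
top white
px [ 86 106] n 2621 med [0.87  0.453 0.081] zr [0.076 0.085] rect [1.049 0.615] [0.716 0.257] 42.5
px [237 130] n 5979 med [0.8   0.002 0.106] zr [0.101 0.122] rect [0.771 0.034] [0.255 0.313] 2.2
px [ 83 104] n 173 med [0.869 0.449 0.101] zr [0.095 0.105] rect [0.87  0.452] [0.027 0.054] 5.9
px [542 158] n 522 med [ 0.914 -1.475 -0.751] zr [-0.761 -0.741] rect [ 0.92  -1.477] [0.14  0.208] 8.0
px [323 158] n 573 med [ 0.73  -0.237  0.018] zr [0.014 0.023] rect
[... 2895 characters left out ...]
6   3] n 34 med [-0.682 -1.04  -0.201] zr [-0.215 -0.168] rect [-0.648 -1.017] [0.135 0.026] 36.6
px [300  20] n 4435 med [-0.71  -0.585 -0.202] zr [-0.302 -0.184] rect [-0.757 -0.575] [0.387 0.711] 32.4
px [236 192] n 2886 med [ 0.532 -0.329  0.001] zr [-0.007  0.008] rect [ 0.513 -0.332] [0.23  0.252] 89.4
scene purple
px [202 138] n 37 med [ 0.363 -0.567  0.019] zr [-0.001  0.034] rect [ 0.36  -0.568] [0.037 0.017] 7.0
px [190 219] n 150 med [ 0.712 -0.419  0.025] zr [0.003 0.035] rect [ 0.709 -0.421] [0.064 0.031] 20.8
t 0.25 tcp [0.2245 0.5829 0.2308] gap 1.001 F [-0.7 -0.1 -0.4]
[[-0.933, 0.36, -0.001], [0.36, 0.933, -0.001], [0.0, -0.001, -1.0]] q [ 1.02  0.53  1.43  0.    1.18 -0.18]
```

Run:
```python
import cv2
a=cv2.imread('pics/top0.png')
cv2.imwrite('pics/topA.png',cv2.resize(a[70:290,70:410],None,fx=2.3,fy=2.3,interpolation=cv2.INTER_CUBIC))
```

```text
(no output)
```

View pics/topA.png

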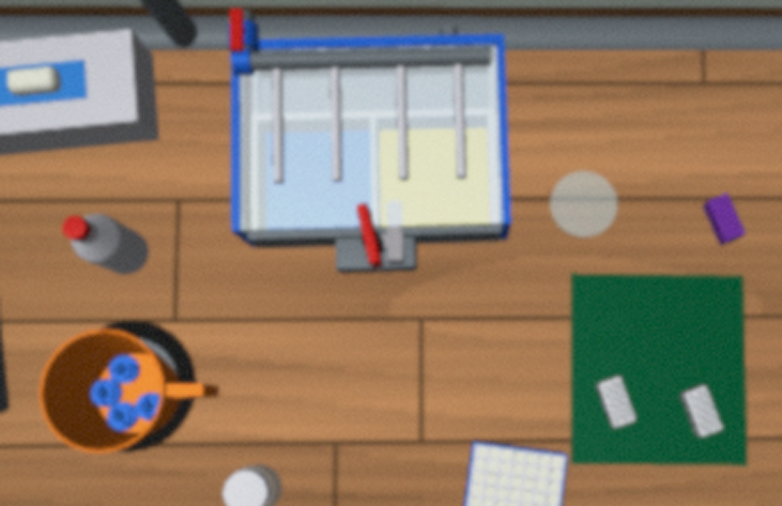

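Run:
```python
from m import *
s=manip.snapshot('top'); M=masks(s); X=cloud(s)
def line(P,name):
    vx,vy,x0,y0=cv2.fitLine(P[:,:2].astype(np.float32),cv2.DIST_HUBER,0,.01,.01).ravel(); print(name,'ang',round(np.degrees(np.arctan2(vy,vx)),2),round(x0,4),round(y0,4),len(P))
v,u=np.mgrid[:420,:560]
b=M['blue']&(abs(X[...,2]-.109)<.006)
for nm,m in dict(back=b&(v<103)&(u>185)&(u<282),left=b&(u<181)&(v>100)&(v<165),right=b&(u>280)&(v>100)&(v<165)).items(): line(X[m],nm)
w=M['red']&(u>200)&(u<260)&(v>140)
line(X[w],'wing'); s2=manip.snapshot('scene');M2=masks(s2);X2=cloud(s2); w2=M2['red'];w2[:, :290]=0;w2[:,330:]=0;w2[270:]=0; w2&=X2[...,2]>.146; line(X2[w2],'wing2')
# jug handle
h=cv2.cvtColor(s['frame'],cv2.COLOR_RGB2HSV).astype(int)
m=(h[...,0]>7)&(h[...,0]<18)&(h[...,1]>215)&(X[...,2]>.09)
m[:,:60]=0;m[:,175:]=0;m[:200]=0;m[285:]=0
P=X[m];print(len(P),P.min(0),P.max(0))
from scipy.optimize import least_squares
rim=P[(P[:,2]>.112)]
r=least_squares(lambda p:np.hypot(rim[:,0]-p[0],rim[:,1]-p[1])-p[2],[.49,.35,.07],loss='soft_l1',f_scale=.003);print('rim',r.x,len(rim))
c=r.x[:2]; hd=P[(np.hypot(P[:,0]-c[0],P[:,1]-c[1])>.08)]
print('handle',len(hd),np.round(hd.mean(0),3),np.round(hd.min(0),3),np.round(hd.max(0),3)); d=hd.mean(0)[:2]-c;print(np.degrees(np.arctan2(d[1],d[0])))
# mat
k=(abs(X[...,2]-.004)<.006)&(h[...,2]<55); k[:,:80]=0;k[:,175:]=0;k[:195]=0;k[285:]=0
P=X[k];print('mat',len(P),P.min(0),P.max(0))
cv2.imwrite('pics/k.png',(k*255).astype(np.uint8))
# drawer panel points
g=(abs(X[...,2]-.074)<.006)&(u>170)&(u<292)&(v>165)&(v<185);print('panel',np.round(np.nanmean(X[g],0),3),g.sum()); line(X[g],'panel')
```

```text
back ang -88.47 0.9133 0.025 344
left ang 1.62 0.7776 0.1965 162
right ang 1.35 0.7832 -0.1289 118
wing ang 0.0 0.0 0.0 110
wing2 ang 13.03 0.6666 0.0328 71
322 [0.41889513 0.22910019 0.09020347] [0.55465717 0.40975427 0.12159985]
rim [0.48654745 0.34072833 0.06789092] 57
handle 2 [0.486 0.229 0.094] [0.485 0.229 0.093] [0.487 0.23  0.096]
-90.28444459881705
mat 340 [ 0.4175993   0.27300205 -0.00137676] [0.57796607 0.37330729 0.00958147]
panel [0.673 0.036 0.073] 575
panel ang -88.69 0.6795 0.0396 575
```

Run:
```python
from h import *
go([0.662,0.031,0.24],-77)
```

```text
t 0.35 tcp [0.2246 0.5831 0.2311] gap 1.001 F [-0.4 -0.1 -0.2]
[[-0.933, 0.36, -0.0], [0.36, 0.933, -0.0], [0.0, -0.001, -1.0]] q [ 1.02  0.53  1.43 -0.    1.18 -0.18]
delta cm [-60.66 -35.79  -0.88]
turn deg 145.9 or -34.1
```

Request:
drive_tool(deltas=[-30,-18,-1,90,-60.7,-35.8,-0.9,146,-60.7,-35.8,-0.9,146,-60.7,-35.8,-0.9,146,-60.7,-35.8,-0.9,146,-60.7,-35.8,-0.9,146,-60.7,-35.8,-0.9,146,-60.7,-35.8,-0.9,146,-60.7,-35.8,-0.9,146,-60.7,-35.8,-0.9,146,-60.7,-35.8,-0.9,146,-60.7,-35.8,-0.9,146], hand=6, squeeze=60)

```text
t: 1.55
tcp_pos: [0.5982, 0.111, 0.2391]
tool_rot: [0.885, 0.465, 0.0, 0.0]
force: [0.3, 1.7, -0.2]
finger_gap: 0.704
```

Run:
```python
from h import *
go([0.662,0.031,0.24],-77)
```

```text
t 1.55 tcp [0.5982 0.111  0.2391] gap 0.704 F [ 0.3  1.7 -0.2]
[[0.568, 0.823, 0.0], [0.823, -0.568, -0.0], [-0.0, 0.0, -1.0]] q [ 0.    0.5   1.47 -0.    1.18  0.6 ]
delta cm [-2.97  9.8  -0.08]
turn deg 42.4 or 42.4
```

Request:
drive_tool(deltas=[-3,9.8,-0.1,42.4,-3,9.8,-0.1,42.4,-3,9.8,-0.1,42.4,-3,9.8,-0.1,42.4,-3,9.8,-0.1,42.4,-3,9.8,-0.1,42.4,-3,9.8,-0.1,42.4])

```text
t: 2.25
tcp_pos: [0.6618, 0.0307, 0.2401]
tool_rot: [0.993, 0.115, 0.0, 0.0]
force: [-0.3, 0.1, -0.3]
finger_gap: 0.701
```

Run:
```python
from m import *
go([0.662,0.031,0.122],-77)
snap('wrist','w1');snap('top','t1')
```

```text
t 2.25 tcp [0.6618 0.0307 0.2401] gap 0.701 F [-0.3  0.1 -0.3]
[[0.974, 0.228, 0.0], [0.228, -0.974, -0.0], [-0.0, 0.0, -1.0]] q [-0.12  0.57  1.32 -0.    1.25  1.22]
delta cm [ 0.03 -0.02 11.81]
turn deg 0.2 or 0.2
```

View pics/w1.png

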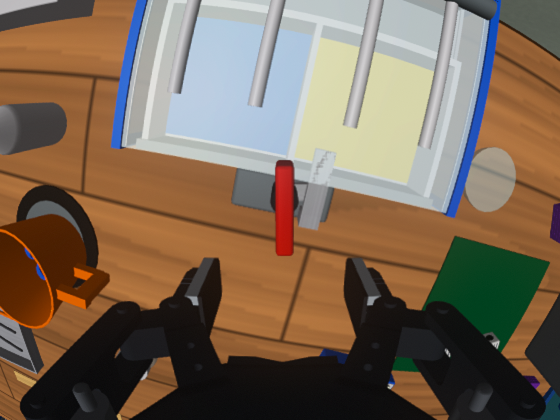

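Request:
drive_tool(deltas=[0,0,4,0,0,0,8,0,0,0,11.8,0,0,0,11.8,0,0,0,11.8,0])

```text
t: 2.85
tcp_pos: [0.6619, 0.0311, 0.1223]
tool_rot: [0.993, 0.115, -0.0, 0.0]
force: [0.3, 0.0, 0.9]
finger_gap: 0.7
```

Request:
drive_tool(deltas=[0,0,0,0,0,0,0,0,0,0,0,0,0,0,0,0,0,0,0,0,0,0,0,0], hand=0, squeeze=60)

```text
t: 3.45
tcp_pos: [0.6634, 0.0299, 0.1246]
tool_rot: [0.993, 0.115, 0.002, 0.001]
force: [-0.3, -3.5, 6.3]
finger_gap: 0.146
```

Run:
```python
from m import *
st()
snap('scene','s2')
import cv2
a=cv2.imread('pics/s2.png');cv2.imwrite('pics/s2z.png',cv2.resize(a[180:340,210:370],None,fx=4,fy=3.7))
```

```text
t 3.45 tcp [0.6634 0.0299 0.1246] gap 0.146 F [-0.3 -3.5  6.3]
[[0.973, 0.229, 0.004], [0.229, -0.973, -0.002], [0.003, 0.003, -1.0]] q [-0.12  0.7   1.42 -0.    1.02  1.22]
```

View pics/s2z.png

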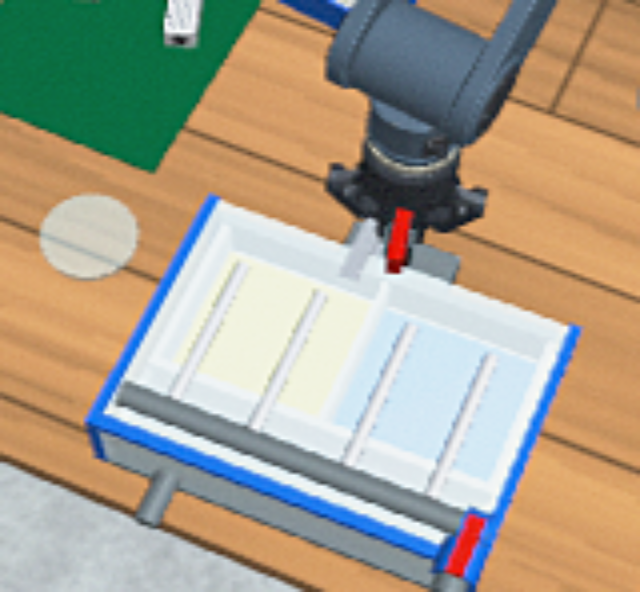

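Request:
drive_tool(deltas=[0,0,0,-8,0,0,0,-16,0,0,0,-24,0,0,0,-32,0,0,0,-40,0,0,0,-48,0,0,0,-56,0,0,0,-64,0,0,0,-72,0,0,0,-78,0,0,0,-78.5,0,0,0,-78.5])

```text
t: 4.7
tcp_pos: [0.6635, 0.0297, 0.1247]
tool_rot: [0.697, 0.717, 0.001, 0.002]
force: [1.3, -3.1, -1.3]
finger_gap: 0.15
```

Run:
```python
from m import *
st()
snap('wrist','w3')
```

```text
t 4.7 tcp [0.6635 0.0297 0.1247] gap 0.15 F [ 1.3 -3.1 -1.3]
[[-0.028, 1.0, 0.004], [1.0, 0.028, -0.002], [-0.002, 0.004, -1.0]] q [-0.12  0.7   1.42 -0.    1.02 -0.15]
```

View pics/w3.png

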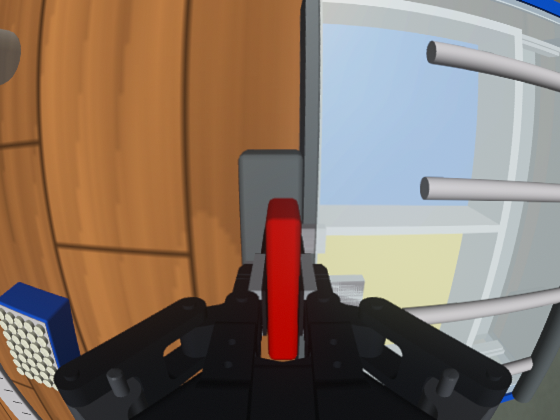

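Request:
drive_tool(deltas=[0,-1,0,0,0,-3,0,0,0,-5,0,0,0,-7,0,0,0,-9,0,0,0,-11,0,0,0,-13,0,0,0,-15,0,0,0,-17,0,0,0,-19,0,0,0,-20.3,0,0,0,-20.5,0,0])

```text
t: 5.95
tcp_pos: [0.4584, 0.0246, 0.1246]
tool_rot: [0.698, 0.716, 0.002, 0.002]
force: [3.4, 2.8, -0.0]
finger_gap: 0.152
```

Run:
```python
from m import *
st()
snap('wrist','w4');snap('top','t4')
```

```text
t 5.95 tcp [0.4584 0.0246 0.1246] gap 0.152 F [ 3.4  2.8 -0. ]
[[-0.026, 1.0, 0.006], [1.0, 0.026, -0.001], [-0.001, 0.006, -1.0]] q [-0.19  0.49  1.95  0.    0.7  -0.22]
```

View pics/t4.png

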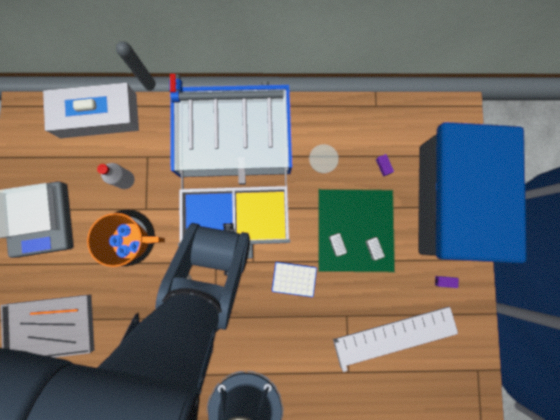

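Request:
drive_tool(deltas=[0,-0.3,0,0,0,-0.5,0,0,0,-0.5,0,0])

```text
t: 6.35
tcp_pos: [0.4582, 0.0245, 0.1247]
tool_rot: [0.698, 0.716, 0.004, 0.005]
force: [9.1, 4.1, -6.4]
finger_gap: 0.15
```

Request:
drive_tool(deltas=[0,0,0,0,0,0,0,0,0,0,0,0,0,0,0,0], hand=6)

```text
t: 6.75
tcp_pos: [0.4577, 0.0245, 0.1246]
tool_rot: [0.698, 0.716, 0.004, 0.004]
force: [-0.5, -0.2, 0.5]
finger_gap: 0.702
```

Run:
```python
from m import *
st()
```

```text
t 6.75 tcp [0.4577 0.0245 0.1246] gap 0.702 F [-0.5 -0.2  0.5]
[[-0.025, 1.0, 0.012], [1.0, 0.025, -0.001], [-0.001, 0.012, -1.0]] q [-0.19  0.49  1.95  0.    0.69 -0.22]
```

Run:
```python
from h import *
go([0.487,0.18,0.30],0)
```

```text
t 6.75 tcp [0.4577 0.0245 0.1246] gap 0.702 F [-0.5 -0.2  0.5]
[[-0.025, 1.0, 0.012], [1.0, 0.025, -0.001], [-0.001, 0.012, -1.0]] q [-0.19  0.49  1.95  0.    0.69 -0.22]
delta cm [ 15.45   3.53 -17.52]
turn deg 1.4 or 1.4
```

Request:
drive_tool(deltas=[0,0,-5,0,0,0,-10,0,5,1,-15,0,10,2,-17.5,0,15.5,3.5,-17.5,1.4,15.5,3.5,-17.5,1.4,15.5,3.5,-17.5,1.4], hand=8.5)

```text
t: 7.45
tcp_pos: [0.4873, 0.1837, 0.3009]
tool_rot: [0.705, 0.709, 0.005, 0.005]
force: [-0.6, -0.9, 0.3]
finger_gap: 0.993
```

Run:
```python
from m import *
st()
snap('wrist','w5');s=snap('scene','s5');snap('top','t5')
```

```text
t 7.45 tcp [0.4873 0.1837 0.3009] gap 0.993 F [-0.6 -0.9  0.3]
[[-0.005, 1.0, 0.015], [1.0, 0.005, 0.001], [0.001, 0.015, -1.0]] q [ 0.15  0.3   1.61 -0.    1.22  0.14]
```

View pics/w5.png

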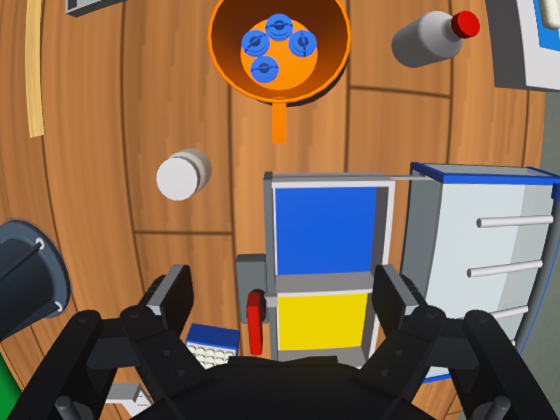

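View pics/s5.png

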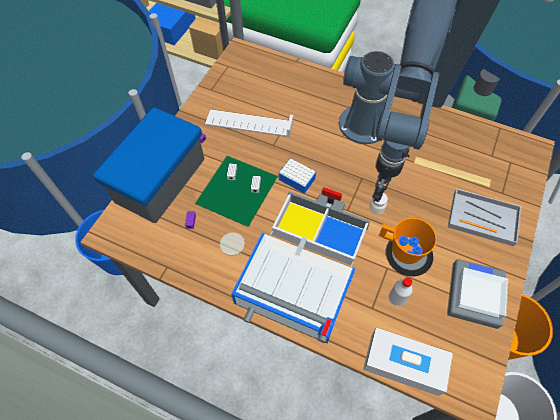

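```bash
cat >> h.py <<'E'
def fray(s,u,v,z):
    R=np.array(s['R']);t=np.array(s['t']);x=(u-s['cx'])/s['fx'];y=(v-s['cy'])/s['fy'];r=np.hypot(x,y)
    k=np.sinc(r/np.pi); d=np.stack([x*k,y*k,np.cos(r)],-1); c=-R.T@t; w=d@R
    return c+w*((z-c[2])/w[...,2])[...,None]
E
python3 - <<'E'
from m import *
from scipy.optimize import least_squares
s=manip.snapshot('wrist'); h=cv2.cvtColor(s['frame'],cv2.COLOR_RGB2HSV).astype(int)
m=(h[...,0]>6)&(h[...,0]<18)&(h[...,1]>180)&(h[...,2]>90)
v,u=np.nonzero(m); k=(v>108)&(v<150)&(u>240)&(u<320)
P=fray(s,u[k].astype(float),v[k].astype(float),0.107); r=cv2.minAreaRect(P[:,:2].astype(np.float32)); print(k.sum(),r, P.mean(0),P.min(0),P.max(0))
for vv in (110,118,126,134,140):
    uu=u[k&(v==vv)]; print(vv,uu.min(),uu.max(),np.round(fray(s,np.array([uu.min(),uu.max()+0.]),np.array([vv,vv+0.]),.107),4).tolist())
s=manip.snapshot('scene');X=cloud(s);h=cv2.cvtColor(s['frame'],cv2.COLOR_RGB2HSV).astype(int)
m=(h[...,0]>6)&(h[...,0]<18)&(h[...,1]>180)&(h[...,2]>90)&(abs(X[...,0]-.487)<.1)&(abs(X[...,1]-.34)<.13)
P=X[m]; rim=P[P[:,2]>.112]
r=least_squares(lambda p:np.hypot(rim[:,0]-p[0],rim[:,1]-p[1])-p[2],[.49,.34,.07],loss='soft_l1',f_scale=.003);print('rim',r.x,len(rim))
hd=P[P[:,1]<r.x[1]-.076]; print(len(hd),np.median(hd,0),np.percentile(hd,5,axis=0),np.percentile(hd,95,axis=0))
k=(abs(X[...,2]-.004)<.008)&(h[...,2]<55)&(abs(X[...,0]-.487)<.12)&(abs(X[...,1]-.34)<.12)
P=X[k];print('mat',len(P),np.percentile(P,2,axis=0),np.percentile(P,98,axis=0))
E
```

```text
464 ((0.48556673526763916, 0.24299868941307068), (0.014306031167507172, 0.030876096338033676), 0.020157398656010628) [0.48557706 0.24304587 0.107     ] [0.47841876 0.22756115 0.107     ] [0.49272517 0.25843921 0.107     ]
110 274 288 [[0.4785, 0.2574, 0.107], [0.4926, 0.2574, 0.107]]
118 274 288 [[0.4785, 0.2492, 0.107], [0.4927, 0.2492, 0.107]]
126 274 288 [[0.4784, 0.241, 0.107], [0.4927, 0.241, 0.107]]
134 274 288 [[0.4784, 0.2327, 0.107], [0.4927, 0.2327, 0.107]]Traceback (most recent call last):
  File "<stdin>", line 8, in <module>
    return umr_minimum(a, axis, None, out, keepdims, initial, where)
ValueError: zero-size array to reduction operation minimum which has no identity
```

Run:
```python
from h import *
go([0.4856,0.2386,0.057],0)
```

```text
t 7.65 tcp [0.4858 0.1795 0.2991] gap 0.995 F [-0.1 -1.3  0. ]
[[-0.0, 1.0, 0.01], [1.0, 0.0, -0.002], [-0.002, 0.01, -1.0]] q [ 0.14  0.3   1.62 -0.    1.22  0.14]
delta cm [ 5.96 -0.25 24.2 ]
turn deg 0.0 or 0.0
```

Request:
drive_tool(deltas=[3,0,0,0,6,0,4,0,6,0,8,0,6,-0.1,12,0,6,-0.1,15,0,6,-0.2,18,0,6,-0.2,21,0,6,-0.2,23,0,6,-0.25,24.2,0,6,-0.25,24.2,0,6,-0.25,24.2,0])

```text
t: 8.75
tcp_pos: [0.486, 0.2385, 0.0574]
tool_rot: [0.707, 0.707, 0.003, 0.004]
force: [0.6, 0.3, 0.1]
finger_gap: 0.996
```

Run:
```python
from m import *
go([0.4856,0.2386,0.057],0)
snap('wrist','w6')
```

```text
t 8.75 tcp [0.486  0.2385 0.0574] gap 0.996 F [0.6 0.3 0.1]
[[0.001, 1.0, 0.01], [1.0, -0.001, -0.002], [-0.002, 0.01, -1.0]] q [ 0.25  0.68  1.78 -0.01  0.67  0.26]
delta cm [ 0.01 -0.04  0.04]
turn deg -0.1 or -0.1
```

View pics/w6.png

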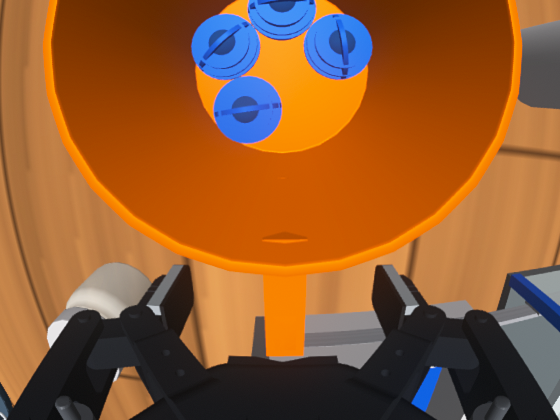

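Handle is between the open fingers (column 284), four balls inside. Close at 20 N and lift a little to see whether the jug pivots.

Request:
drive_tool(deltas=[0,0,0,0,0,0,0,0,0,0,0,0,0,0,0,0,0,0,0,0,0,0,0,0,0,0,0,0,0,0,0,0], hand=0, squeeze=20)

```text
t: 9.6
tcp_pos: [0.4862, 0.2387, 0.0581]
tool_rot: [0.707, 0.707, 0.003, 0.004]
force: [-1.1, -1.5, 5.5]
finger_gap: 0.159
```

Request:
drive_tool(deltas=[0,0,-0.5,0,0,0,-1,0,0,0,-1.5,0,0,0,-2,0,0,0,-2.5,0,0,0,-3,0,0,0,-3,0])

```text
t: 10.3
tcp_pos: [0.4865, 0.2389, 0.0889]
tool_rot: [0.707, 0.707, 0.004, 0.005]
force: [-1.3, -0.5, -1.6]
finger_gap: 0.16
```

Run:
```python
from m import *
st()
s=snap('scene','s7');snap('wrist','w7')
a=cv2.imread('pics/s7.png');cv2.imwrite('pics/s7z.png',cv2.resize(a[160:320,320:480],None,fx=4,fy=3.7))
```

```text
t 10.3 tcp [0.4865 0.2389 0.0889] gap 0.16 F [-1.3 -0.5 -1.6]
[[0.001, 1.0, 0.013], [1.0, -0.001, -0.001], [-0.001, 0.013, -1.0]] q [ 0.25  0.63  1.77 -0.01  0.74  0.26]
```

View pics/s7z.png

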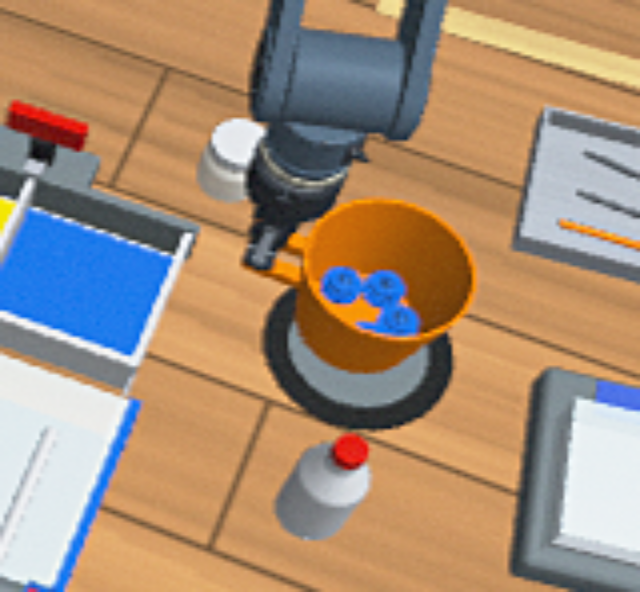

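View pics/w7.png

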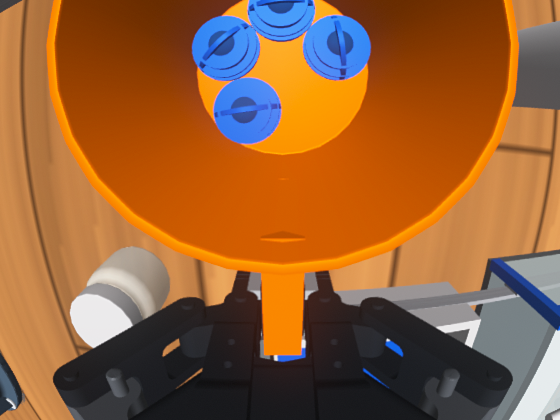

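Run:
```python
from m import *
for f in('scene','top'):
    s=manip.snapshot(f);X=cloud(s);h=cv2.cvtColor(s['frame'],cv2.COLOR_RGB2HSV).astype(int);H,S=h[...,0],h[...,1]
    reg=(X[...,0]>.46)&(X[...,0]<.66)&(X[...,1]>-.16)&(X[...,1]<.23)
    for nm,m in dict(blue=(H>105)&(H<125)&(S>150),yel=(H>20)&(H<35)&(S>150),top=(abs(X[...,2]-.071)<.007)&(S<70)).items():
        m=m&reg&(X[...,2]<.08); P=X[m]; print(f,nm,len(P),np.percentile(P,1,axis=0).round(3),np.percentile(P,99,axis=0).round(3))
    P=X[reg&(abs(X[...,2]-.07)<.006)&(X[...,0]>.52)&(X[...,0]<.6)]
    print(np.histogram(P[:,1],bins=np.arange(-.16,.22,.005)))
```

```text
scene blue 1075 [0.484 0.034 0.009] [0.598 0.172 0.026]
scene yel 1000 [ 0.487 -0.115  0.009] [0.601 0.017 0.025]
scene top 719 [ 0.461 -0.124  0.064] [0.637 0.182 0.077]
(array([ 0,  0,  0,  0,  0,  0,  0, 14, 19,  0,  0,  0,  0,  0,  0,  0,  0,
        0,  0,  0,  0,  0,  0,  0,  0,  0,  0,  0,  0,  0,  0,  0,  0,  0,
        0,  0,  0, 25, 10,  0,  0,  0,  0,  0,  0,  0,  0,  0,  0,  0,  0,
        0,  0,  0,  0,  0,  0,  0,  0,  0,  0,  0,  0,  0,  0,  0,  2, 24,
       12,  0,  0,  0,  0,  0,  0]), array([-1.60000000e-01, -1.55000000e-01, -1.50000000e-01, -1.45000000e-01,
       -1.40000000e-01, -1.35000000e-01, -1.30000000e-01, -1.25000000e-01,
       -1.20000000e-01, -1.15000000e-01, -1.10000000e-01, -1.05000000e-01,
       -1.00000000e-01, -9.50000000e-02, -9.00000000e-02, -8.50000000e-02,
       -8.00000000e-02, -7.50000000e-02, -7.00000000e-02, -6.50000000e-02,
       -6.00000000e-02, -5.50000000e-02, -5.00000000e-02, -4.50000000e-02,
       -4.00000000e-02, -3.50000000e-02, -3.00000000e-02, -2.50000000e-02,
       -2.00000000e-02, -1.50000000e-02, -1.00000000e-02, -5.00000
[... 2066 characters left out ...]
0e-02,  3.50000000e-02,
        4.00000000e-02,  4.50000000e-02,  5.00000000e-02,  5.50000000e-02,
        6.00000000e-02,  6.50000000e-02,  7.00000000e-02,  7.50000000e-02,
        8.00000000e-02,  8.50000000e-02,  9.00000000e-02,  9.50000000e-02,
        1.00000000e-01,  1.05000000e-01,  1.10000000e-01,  1.15000000e-01,
        1.20000000e-01,  1.25000000e-01,  1.30000000e-01,  1.35000000e-01,
        1.40000000e-01,  1.45000000e-01,  1.50000000e-01,  1.55000000e-01,
        1.60000000e-01,  1.65000000e-01,  1.70000000e-01,  1.75000000e-01,
        1.80000000e-01,  1.85000000e-01,  1.90000000e-01,  1.95000000e-01,
        2.00000000e-01,  2.05000000e-01,  2.10000000e-01,  2.15000000e-01]))
```

Request:
drive_tool(deltas=[0,0,-1,0,0,0,-3,0,0,0,-5,0,0,0,-7,0,-1,0,-8,0,-3.5,0.5,-8,0,-6,1.5,-8,0,-8.5,3,-8,0,-11,4.5,-8,0,-13.5,6,-8,0,-15.5,6.5,-8,0,-16,6.5,-8,0], squeeze=60)

```text
t: 11.7
tcp_pos: [0.5506, 0.076, 0.1688]
tool_rot: [0.708, 0.706, 0.003, 0.005]
force: [-0.2, 0.0, -2.6]
finger_gap: 0.152
```

Run:
```python
from m import *
go([0.551,-0.139,0.165],1.5)
```

```text
t 11.7 tcp [0.5506 0.076  0.1688] gap 0.152 F [-0.2  0.  -2.6]
[[0.003, 1.0, 0.011], [1.0, -0.003, -0.002], [-0.002, 0.011, -1.0]] q [-0.06  0.51  1.68 -0.    0.94 -0.06]
delta cm [-21.5    0.11   0.43]
turn deg -1.7 or -1.7
```

Request:
drive_tool(deltas=[-2.5,0,0,0,-5,0,0,0,-7.5,0,0,-1,-10,0.2,0,-1.7,-12.5,0.3,0,-1.7,-15,0.4,0,-1.7,-17.5,0.4,0,-1.7,-20,0.4,0,-1.7,-21.5,0.4,0,-1.7,-21.5,0.4,0,-1.7,-21.5,0.4,0,-1.7])

```text
t: 12.8
tcp_pos: [0.5533, -0.1381, 0.1692]
tool_rot: [0.698, 0.716, 0.003, 0.004]
force: [-0.3, 0.7, -2.8]
finger_gap: 0.156
```

Run:
```python
from m import *
go([0.554,-0.139,0.104],1.5)
s=snap('scene','s8');snap('wrist','w8');snap('top','t8')
a=cv2.imread('pics/s8.png');cv2.imwrite('pics/s8z.png',cv2.resize(a[140:320,210:410],None,fx=4,fy=3.3))
```

```text
t 12.8 tcp [ 0.5533 -0.1381  0.1692] gap 0.156 F [-0.3  0.7 -2.8]
[[-0.026, 1.0, 0.01], [1.0, 0.026, -0.001], [-0.001, 0.01, -1.0]] q [-0.44  0.53  1.64  0.    0.96 -0.47]
delta cm [-0.08  0.    6.52]
turn deg -0.0 or -0.0
```

View pics/s8z.png

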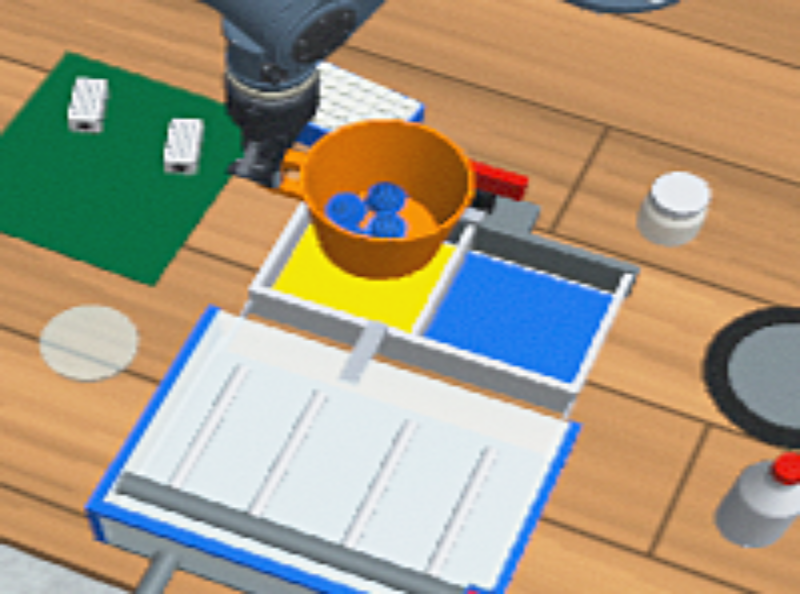

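View pics/w8.png

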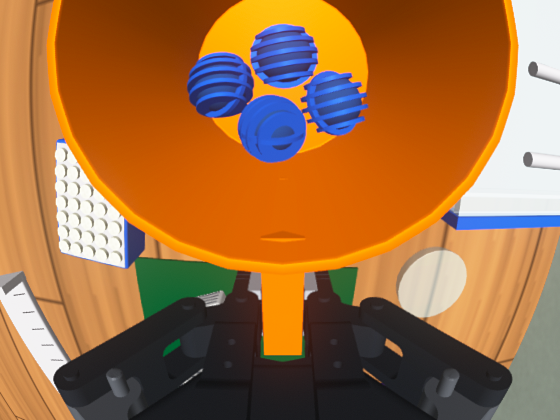

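```bash
cat > tip.py <<'E'
import numpy as np
E=np.array([.054,0]);w=np.array([.018,.115]);w/=np.hypot(*w);H=np.array([-.102,.072])
def R(th): c,s=np.cos(th),np.sin(th); return np.array([[c,s],[-s,c]])
if __name__=='__main__':
    C=np.array([.025,.070])
    for th in range(0,121,10):
        s=.018; G=C+R(np.radians(th))@(H-E-s*w); lip=G+R(np.radians(th))@(np.array([.072,.115])-H); ft=G+R(np.radians(th))@(np.array([-.054,0])-H)
        print(th,'tcp y z',np.round([G[0],G[1]-.019],4),'lip',lip.round(3),'nearfoot',ft.round(3),'tool cm rel to .139,.107',np.round([(G[0]+.139)*100,-(G[1]-.019-.107)*100],2))
E
python3 tip.py
```

```text
0 tcp y z [-0.1338  0.1052] lip [0.04  0.167] nearfoot [-0.086  0.052] tool cm rel to .139,.107 [0.52 0.18]
10 tcp y z [-0.122  0.132] lip [0.057 0.163] nearfoot [-0.087  0.072] tool cm rel to .139,.107 [ 1.7 -2.5]
20 tcp y z [-0.1057  0.1563] lip [0.073 0.156] nearfoot [-0.085  0.091] tool cm rel to .139,.107 [ 3.33 -4.93]
30 tcp y z [-0.0854  0.1773] lip [0.087 0.147] nearfoot [-0.08  0.11] tool cm rel to .139,.107 [ 5.36 -7.03]
40 tcp y z [-0.0618  0.1946] lip [0.099 0.135] nearfoot [-0.071  0.128] tool cm rel to .139,.107 [ 7.72 -8.76]
50 tcp y z [-0.0355  0.2075] lip [0.109 0.121] nearfoot [-0.06   0.143] tool cm rel to .139,.107 [ 10.35 -10.05]
60 tcp y z [-0.0074  0.2156] lip [0.117 0.105] nearfoot [-0.046  0.157] tool cm rel to .139,.107 [ 13.16 -10.86]
70 tcp y z [0.0216 0.2188] lip [0.122 0.089] nearfoot [-0.03   0.168] tool cm rel to .139,.107 [ 16.06 -11.18]
80 tcp y z [0.0508 0.2168] lip [0.123 0.072] nearfoot [-0.012  0.176] tool cm rel to .139,.107 [ 18.98 -10.98]
90 tcp y z [0.0792 0.2098] lip [0.122 0.055] nearfoot [0.007 0.181] tool cm rel to .139,.107 [ 21.82 -10.28]
100 tcp y z [0.106 0.198] lip [0.118 0.038] nearfoot [0.027 0.182] tool cm rel to .139,.107 [24.5 -9.1]
110 tcp y z [0.1303 0.1817] lip [0.111 0.022] nearfoot [0.046 0.18 ] tool cm rel to .139,.107 [26.93 -7.47]
120 tcp y z [0.1513 0.1614] lip [0.102 0.008] nearfoot [0.065 0.175] tool cm rel to .139,.107 [29.03 -5.44]
```

Request:
drive_tool(deltas=[0,0,2,0,0,0,4,0,0,0,6,0,-0.1,0,6.2,0,-0.1,0,6.2,0,-0.1,0,6.2,0])

```text
t: 13.55
tcp_pos: [0.555, -0.1385, 0.1082]
tool_rot: [0.697, 0.717, 0.003, 0.005]
force: [0.6, -0.6, -2.2]
finger_gap: 0.155
```

Request:
drive_tool(deltas=[0,0,0.3,0,0,0,0.3,0,0.5,0,0.3,0,0.8,0,-0.3,0,1.1,0,-1,0,1.4,0,-1.7,0,1.7,0,-2.4,0,2.1,0,-3,0,2.5,0,-3.6,0,2.9,0,-4.2,0,3.3,0,-4.8,0,3.3,0,-4.8,0], squeeze=20)

```text
t: 14.75
tcp_pos: [0.5538, -0.1048, 0.1572]
tool_rot: [0.697, 0.717, 0.004, 0.006]
force: [-0.1, -4.4, 0.8]
finger_gap: 0.162
```

Run:
```python
from m import *
st()
s=snap('scene','s9')
a=cv2.imread('pics/s9.png');cv2.imwrite('pics/s9z.png',cv2.resize(a[140:320,210:410],None,fx=4,fy=3.3))
```

```text
t 14.75 tcp [ 0.5538 -0.1048  0.1572] gap 0.162 F [-0.1 -4.4  0.8]
[[-0.029, 0.999, 0.013], [1.0, 0.029, -0.002], [-0.003, 0.013, -1.0]] q [-0.39  0.54  1.67  0.    0.92 -0.42]
```

View pics/s9z.png

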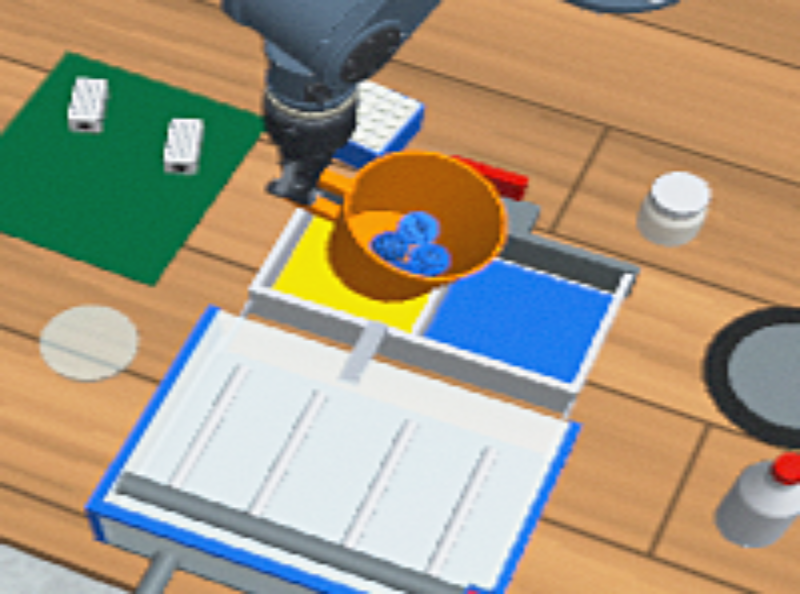

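Request:
drive_tool(deltas=[1,0,-1.1,0,2,0,-2,0,3.1,0,-2.9,0,4.3,0,-3.7,0,5.6,0,-4.4,0,6.9,0,-5,0,8.3,0,-5.4,0,9.7,0,-5.8,0,11.2,0,-6,0,11.2,0,-6,0])

```text
t: 15.8
tcp_pos: [0.5497, 0.0094, 0.2173]
tool_rot: [0.696, 0.718, 0.004, 0.005]
force: [-0.6, -1.9, 4.6]
finger_gap: 0.153
```

Run:
```python
from m import *
st()
s=snap('scene','s10')
a=cv2.imread('pics/s10.png');cv2.imwrite('pics/s10z.png',cv2.resize(a[140:320,210:410],None,fx=4,fy=3.3))
snap('wrist','w10')
```

```text
t 15.8 tcp [0.5497 0.0094 0.2173] gap 0.153 F [-0.6 -1.9  4.6]
[[-0.031, 0.999, 0.014], [1.0, 0.031, -0.001], [-0.002, 0.014, -1.0]] q [-0.19  0.44  1.65  0.    1.04 -0.22]
```

View pics/s10z.png

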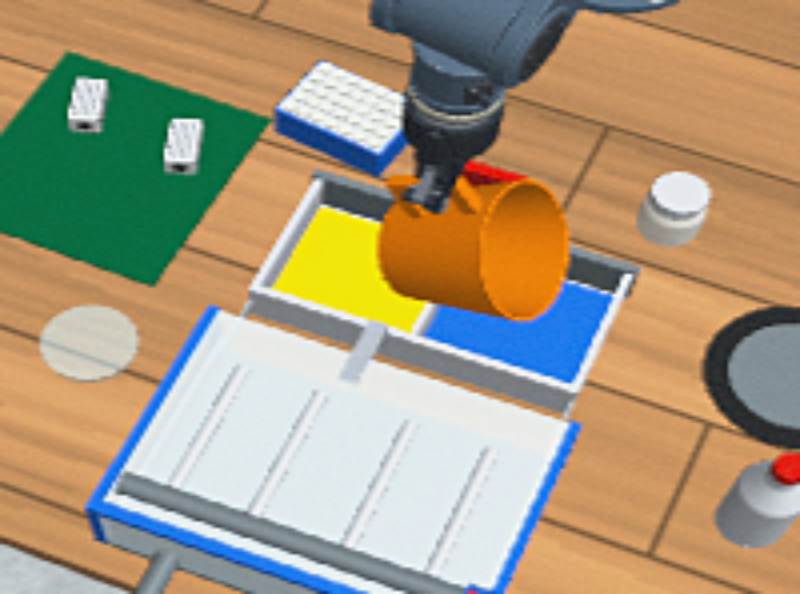

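View pics/w10.png

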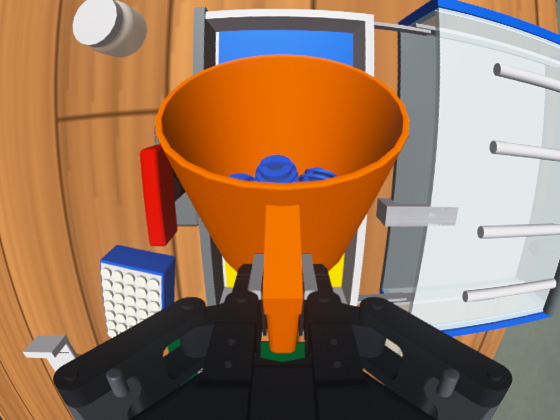

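Request:
drive_tool(deltas=[1.2,0,-0.1,0,2,0,-0.1,0,2.7,0,-0.1,0,3.4,0,0,0,4.1,0,0,0,4.8,0,0.2,0,5.6,0,0.4,0,5.6,0,0.4,0,5.6,0,0.4,0,5.6,0,0.4,0])

```text
t: 16.9
tcp_pos: [0.5483, 0.0658, 0.2136]
tool_rot: [0.697, 0.717, 0.005, 0.004]
force: [0.5, -1.6, 4.8]
finger_gap: 0.154
```

Run:
```python
from m import *
st()
s=snap('scene','s11')
a=cv2.imread('pics/s11.png');cv2.imwrite('pics/s11z.png',cv2.resize(a[140:320,210:410],None,fx=4,fy=3.3))
snap('wrist','w11')
```

```text
t 16.9 tcp [0.5483 0.0658 0.2136] gap 0.154 F [ 0.5 -1.6  4.8]
[[-0.028, 0.999, 0.014], [1.0, 0.028, 0.002], [0.001, 0.014, -1.0]] q [-0.08  0.45  1.65  0.    1.04 -0.11]
```

View pics/s11z.png

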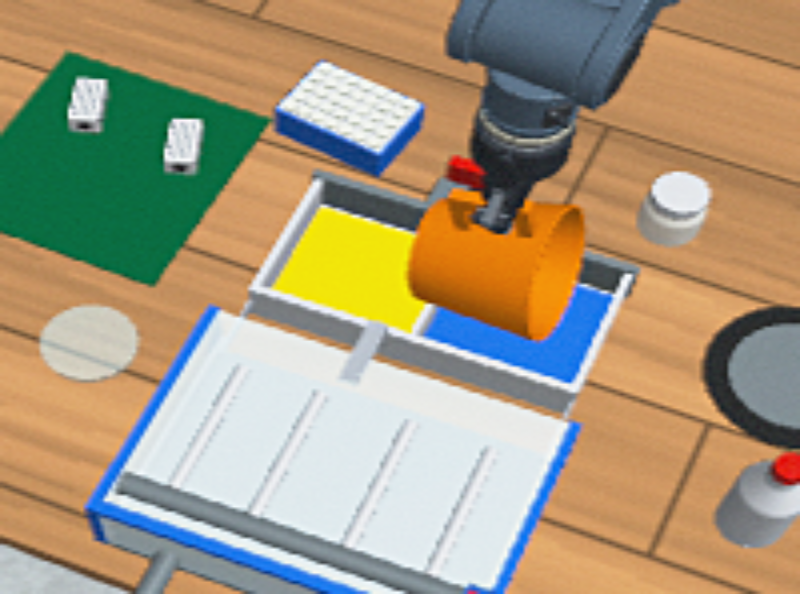

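View pics/w11.png

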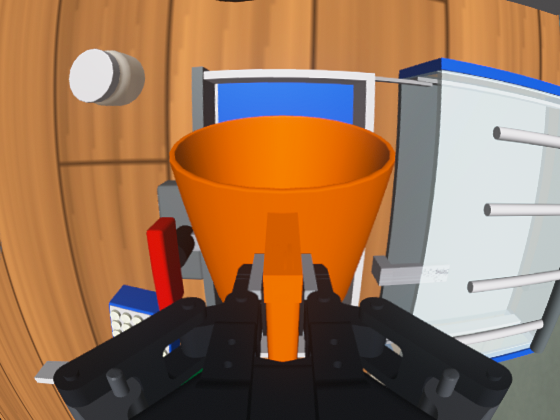

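Request:
drive_tool(deltas=[0.4,0,0.1,0,0.8,0,0.2,0,1.2,0,0.3,0,1.6,0,0.5,0,2,0,0.7,0,2.4,0,0.9,0,2.7,0,1,0,2.7,0,1,0,2.7,0,1,0,2.7,0,1,0,2.7,0,1,0])

```text
t: 18.1
tcp_pos: [0.5477, 0.094, 0.2039]
tool_rot: [0.697, 0.717, 0.006, 0.004]
force: [-1.1, -0.3, 5.0]
finger_gap: 0.156
```

Run:
```python
from m import *
st()
s=snap('scene','s12')
a=cv2.imread('pics/s12.png');cv2.imwrite('pics/s12z.png',cv2.resize(a[140:320,210:410],None,fx=4,fy=3.3))
snap('wrist','w12')
```

```text
t 18.1 tcp [0.5477 0.094  0.2039] gap 0.156 F [-1.1 -0.3  5. ]
[[-0.028, 1.0, 0.014], [1.0, 0.028, 0.004], [0.003, 0.014, -1.0]] q [-0.03  0.46  1.65  0.    1.02 -0.06]
```

View pics/s12z.png

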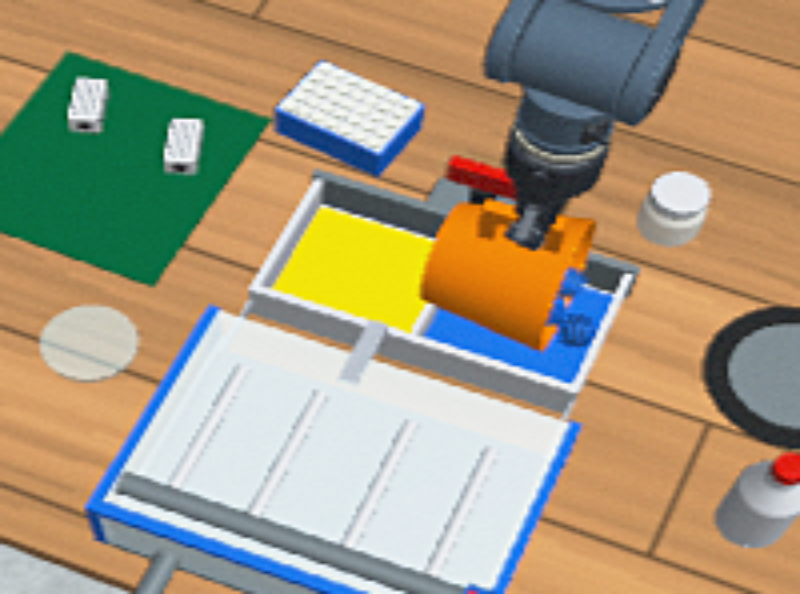

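View pics/w12.png

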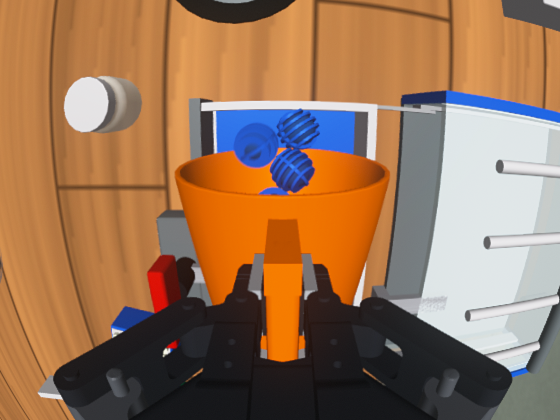

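Request:
drive_tool(deltas=[0.4,0,0.2,0,0.8,0,0.4,0,1.2,0,0.6,0,1.6,0,0.8,0,1.9,0,1,0,1.9,0,1,0,1.9,0,1,0,1.9,0,1,0])

```text
t: 19.0
tcp_pos: [0.5473, 0.1136, 0.1938]
tool_rot: [0.697, 0.717, 0.006, 0.004]
force: [0.3, 0.4, 4.8]
finger_gap: 0.153
```

Run:
```python
from m import *
st()
s=snap('scene','s13')
a=cv2.imread('pics/s13.png');cv2.imwrite('pics/s13z.png',cv2.resize(a[140:320,210:410],None,fx=4,fy=3.3))
snap('wrist','w13')
```

```text
t 19.0 tcp [0.5473 0.1136 0.1938] gap 0.153 F [0.3 0.4 4.8]
[[-0.028, 1.0, 0.014], [1.0, 0.028, 0.004], [0.004, 0.014, -1.0]] q [ 0.    0.48  1.65  0.01  1.   -0.03]
```

View pics/s13z.png

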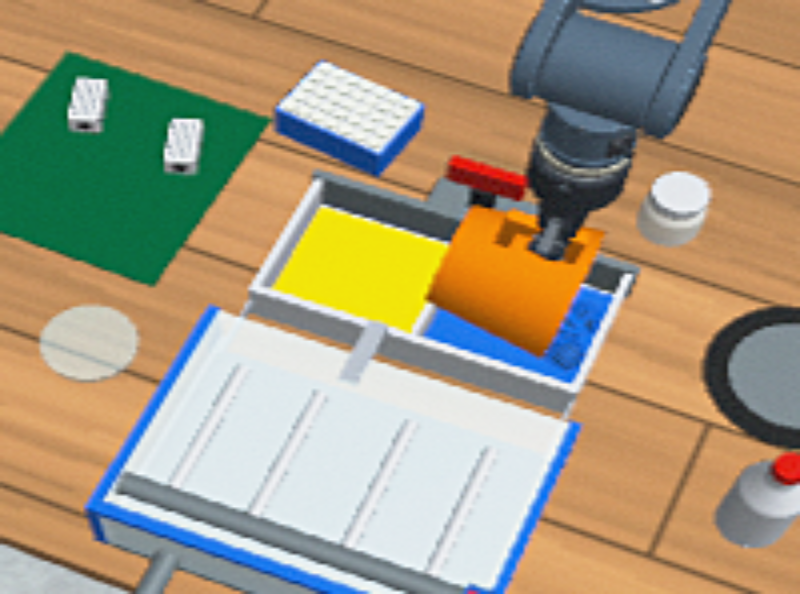

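View pics/w13.png

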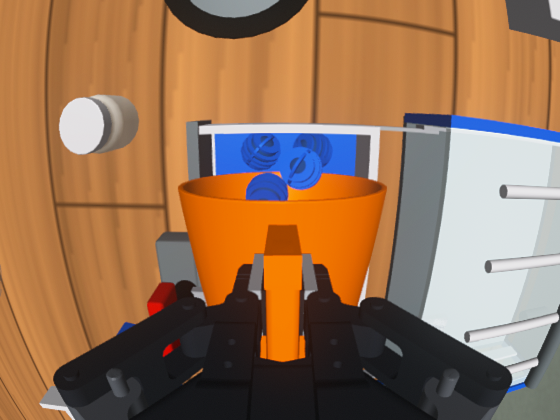

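Request:
drive_tool(deltas=[0,0,0,0,0,0,0,0,-0.3,0,-0.5,0,-0.6,0,-1,0,-0.9,0,-2,0,-1.2,0,-3,0,-1.5,0,-4.5,0,-1.5,0,-6,0,-1.5,0,-8,0,-1.5,0,-10,0,-1.5,0,-11,0,-1.5,0,-11,0], squeeze=60)

```text
t: 20.3
tcp_pos: [0.5471, 0.0979, 0.3058]
tool_rot: [0.697, 0.717, 0.008, 0.005]
force: [-0.1, -0.4, -1.7]
finger_gap: 0.157
```

Run:
```python
from m import *
st()
s=snap('scene','s14')
a=cv2.imread('pics/s14.png');cv2.imwrite('pics/s14z.png',cv2.resize(a[140:320,250:450],None,fx=4,fy=3.3))
snap('wrist','w14')
```

```text
t 20.3 tcp [0.5471 0.0979 0.3058] gap 0.157 F [-0.1 -0.4 -1.7]
[[-0.027, 0.999, 0.019], [1.0, 0.027, 0.004], [0.004, 0.019, -1.0]] q [-0.03  0.34  1.53  0.01  1.25 -0.06]
```

View pics/s14z.png

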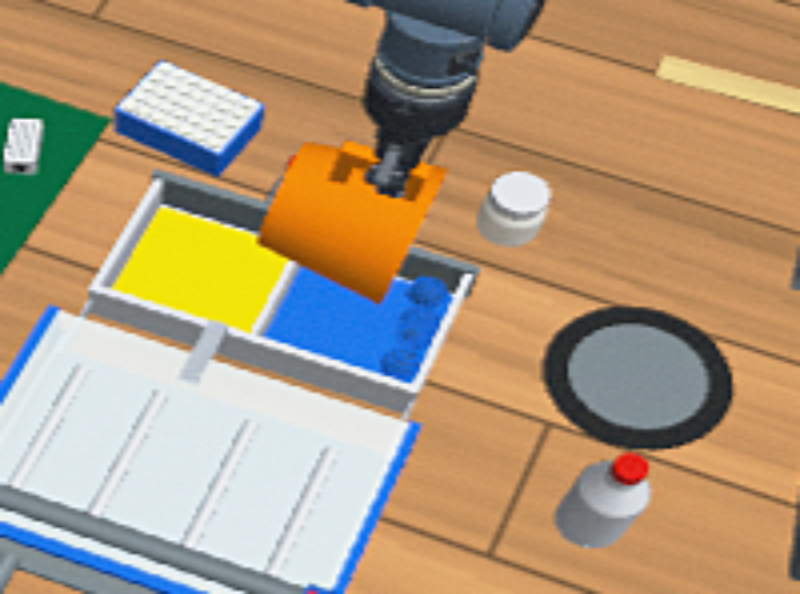

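View pics/w14.png

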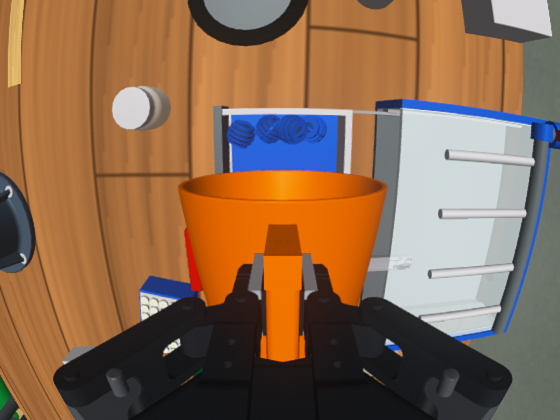

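```bash
python3 - <<'E'
from tip import *
C=np.array([.183,.070]); B=np.array([.042,0])
for th in list(range(105,-1,-10)):
    r=R(np.radians(th)); G=C+r@(H-B); f=lambda p:(G+r@(np.array(p)-H)).round(3)
    print(th,'tcp',np.round([G[0],G[1]-.019],4),'lip',f((.072,.115)),'E',f((.054,0)),'nearfoot',f((-.054,0)),'nearrim',f((-.072,.115)))
E
python3 - <<'E'
from m import *
from scipy.optimize import least_squares
s=manip.snapshot('scene');X=cloud(s);h=cv2.cvtColor(s['frame'],cv2.COLOR_RGB2HSV).astype(int)
v,u=np.mgrid[:420,:560]
k=(h[...,2]<60)&(u>375)&(u<440)&(v>225)&(v<290); P=X[k]; print(len(P),np.percentile(P,[1,99],axis=0).round(3))
cn,_=cv2.findContours((k|((h[...,1]<60)&(abs(u-410)<28)&(abs(v-255)<20))).astype(np.uint8),cv2.RETR_EXTERNAL,cv2.CHAIN_APPROX_NONE)
c=max(cn,key=cv2.contourArea)[:,0].astype(float)
Q=np.array([ray(s,a+0,b+0,z=.004) for a,b in c]); r=least_squares(lambda p:np.hypot(Q[:,0]-p[0],Q[:,1]-p[1])-p[2],[.49,.34,.085],loss='soft_l1',f_scale=.003);print('mat circle',r.x)
st()
E
```

```text
105 tcp [0.2898 0.1715] lip [0.286 0.011] E [0.18  0.058] nearfoot [0.208 0.163] nearrim [0.324 0.15 ]
95 tcp [0.2673 0.1882] lip [0.295 0.03 ] E [0.182 0.058] nearfoot [0.191 0.166] nearrim [0.307 0.174]
85 tcp [0.2422 0.2007] lip [0.3  0.05] E [0.184 0.058] nearfoot [0.175 0.166] nearrim [0.288 0.194]
75 tcp [0.2153 0.2087] lip [0.302 0.071] E [0.186 0.058] nearfoot [0.158 0.163] nearrim [0.265 0.21 ]
65 tcp [0.1874 0.2119] lip [0.3   0.091] E [0.188 0.059] nearfoot [0.142 0.157] nearrim [0.239 0.222]
55 tcp [0.1594 0.2103] lip [0.294 0.111] E [0.19 0.06] nearfoot [0.128 0.149] nearrim [0.212 0.229]
45 tcp [0.1321 0.2037] lip [0.286 0.13 ] E [0.191 0.062] nearfoot [0.115 0.138] nearrim [0.184 0.232]
35 tcp [0.1063 0.1926] lip [0.274 0.147] E [0.193 0.063] nearfoot [0.104 0.125] nearrim [0.156 0.23 ]
25 tcp [0.0829 0.1771] lip [0.259 0.162] E [0.194 0.065] nearfoot [0.096 0.111] nearrim [0.128 0.222]
15 tcp [0.0625 0.1578] lip [0.242 0.173] E [0.195 0.067] nearfoot [0.09  0.095] nearrim [0.103 0.211]
5 tcp [0.0458 0.1353] lip [0.223 0.182] E [0.195 0.069] nearfoot [0.087 0.078] nearrim [0.079 0.194]
634 [[ 0.416  0.276 -0.006]
 [ 0.579  0.434  0.012]]
mat circle [0.4982608  0.35497199 0.081374  ]
t 20.45 tcp [0.5454 0.098  0.3029] gap 0.157 F [-0.7  0.2 -1.9]
[[-0.027, 1.0, 0.012], [1.0, 0.027, 0.005], [0.004, 0.012, -1.0]] q [-0.03  0.35  1.53  0.01  1.25 -0.06]
```

Request:
drive_tool(deltas=[3,0,0,0,6,-0.3,0,0,9,-0.5,0,0,12,-0.7,0,0,15,-0.9,0,0,18,-1,0,0,20.5,-1,0,0,21,-1,3,0,21,-1,6,0,21,-1,9,0,21,-1,12,0,21,-1,12.3,0])

```text
t: 21.65
tcp_pos: [0.5274, 0.3069, 0.1752]
tool_rot: [0.697, 0.717, 0.0, 0.0]
force: [-1.1, -0.5, -1.9]
finger_gap: 0.156
```

Run:
```python
from m import *
st()
s=snap('scene','s15')
a=cv2.imread('pics/s15.png');cv2.imwrite('pics/s15z.png',cv2.resize(a[160:340,280:480],None,fx=4,fy=3.3))
```

```text
t 21.65 tcp [0.5274 0.3069 0.1752] gap 0.156 F [-1.1 -0.5 -1.9]
[[-0.027, 1.0, 0.001], [1.0, 0.027, 0.001], [0.001, 0.001, -1.0]] q [0.34 0.57 1.53 0.   1.04 0.32]
```

View pics/s15z.png

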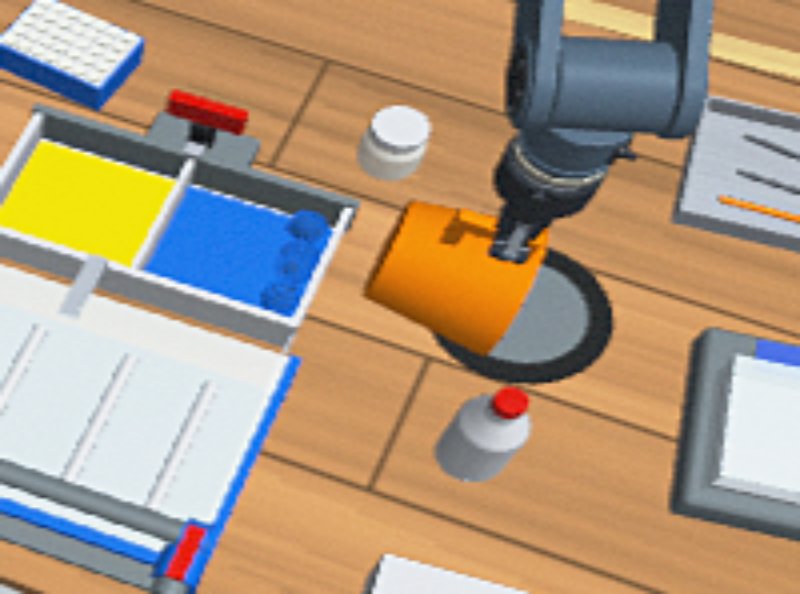

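Request:
drive_tool(deltas=[-0.8,0,0,0,-1.6,0,0,0,-2.4,0,-0.4,0,-3.2,0,-0.9,0,-4,0,-1.3,0,-4.8,0,-1.8,0,-5.6,0,-2.2,0,-6.5,0,-2.5,0,-7.8,0,-3,0,-9.2,0,-3.4,0,-10.6,0,-3.6,0,-10.6,0,-3.6,0], squeeze=20)

```text
t: 22.9
tcp_pos: [0.5322, 0.1995, 0.214]
tool_rot: [0.698, 0.716, 0.003, 0.002]
force: [0.5, 2.8, 1.9]
finger_gap: 0.152
```

Run:
```python
from m import *
st()
s=snap('scene','s16')
a=cv2.imread('pics/s16.png');cv2.imwrite('pics/s16z.png',cv2.resize(a[160:340,280:480],None,fx=4,fy=3.3))
```

```text
t 22.9 tcp [0.5322 0.1995 0.214 ] gap 0.152 F [0.5 2.8 1.9]
[[-0.025, 1.0, 0.006], [1.0, 0.025, 0.001], [0.001, 0.006, -1.0]] q [0.16 0.47 1.6  0.   1.07 0.14]
```

View pics/s16z.png

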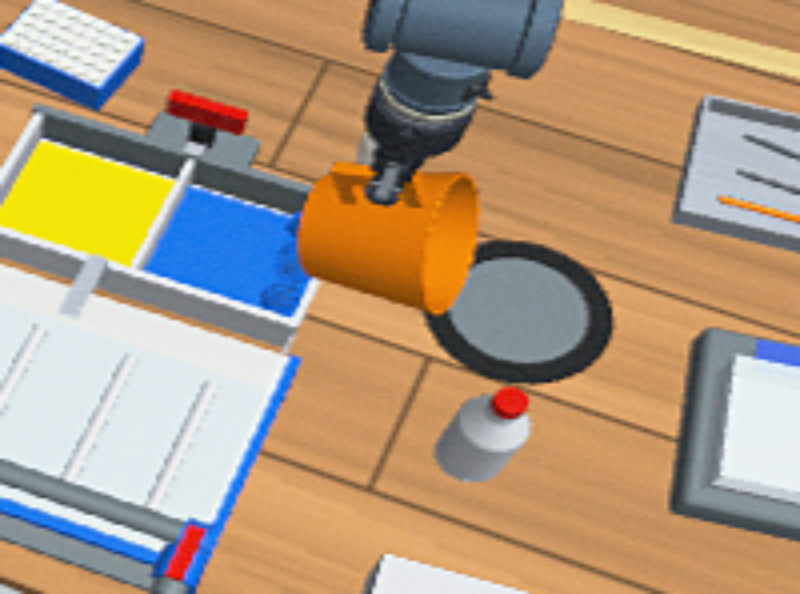

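Request:
drive_tool(deltas=[-1.2,0,0.4,0,-2.6,0,0.5,0,-4,0,0.6,0,-5.4,0,0.9,0,-6.7,0,1.2,0,-8,0,1.8,0,-9.3,0,2.3,0,-10.5,0,3.1,0,-11.7,0,3.9,0,-12.7,0,4.8,0,-13.5,0,5.6,0,-13.5,0,5.6,0])

```text
t: 24.15
tcp_pos: [0.5358, 0.0626, 0.1563]
tool_rot: [0.698, 0.716, 0.001, 0.002]
force: [0.1, -1.5, 2.0]
finger_gap: 0.155
```

Run:
```python
from m import *
st()
s=snap('scene','s17')
a=cv2.imread('pics/s17.png');cv2.imwrite('pics/s17z.png',cv2.resize(a[160:340,250:450],None,fx=4,fy=3.3))
snap('wrist','w17')
```

```text
t 24.15 tcp [0.5358 0.0626 0.1563] gap 0.155 F [ 0.1 -1.5  2. ]
[[-0.025, 1.0, 0.004], [1.0, 0.025, -0.001], [-0.001, 0.004, -1.0]] q [-0.09  0.52  1.72 -0.    0.9  -0.11]
```

View pics/s17z.png

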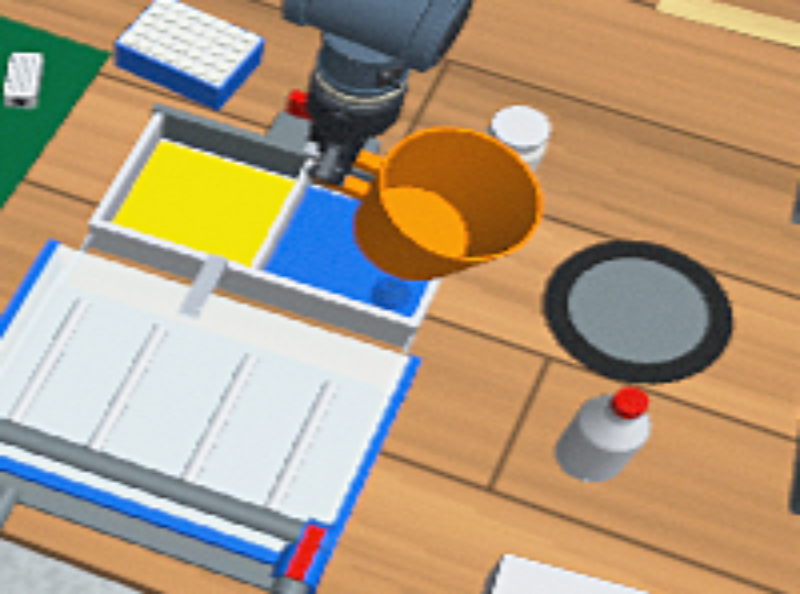

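View pics/w17.png

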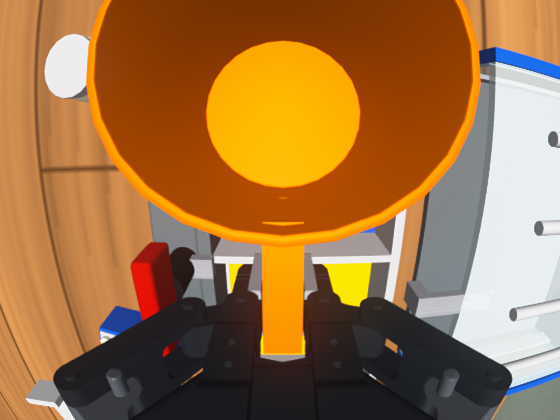

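Request:
drive_tool(deltas=[0,0,0,0,0,0,-0.5,0,0.5,0,-2,0,2,-0.2,-4,0,5,-0.5,-5,0,8,-1,-5,0,11,-1.5,-5,0,14,-2,-5,0,17,-2.5,-5,0,20,-3,-5,0,21.4,-3,-5,0,21.4,-3,-5,0], squeeze=60)

```text
t: 25.45
tcp_pos: [0.4987, 0.2785, 0.2062]
tool_rot: [0.696, 0.718, 0.001, 0.002]
force: [-0.5, -0.6, -1.7]
finger_gap: 0.155
```

Run:
```python
from m import *
go([.5005,.277,.103],1.5)
s=manip.snapshot('scene');X=cloud(s);h=cv2.cvtColor(s['frame'],cv2.COLOR_RGB2HSV).astype(int)
m=(h[...,0]>6)&(h[...,0]<18)&(h[...,1]>180)&(h[...,2]>60)&(abs(X[...,0]-.5)<.12)&(abs(X[...,1]-.36)<.15)
P=X[m];print(P.min(0),P.max(0))
cv2.imwrite('pics/s18.png',cv2.resize(s['frame'][160:340,300:500,::-1],None,fx=4,fy=3.3))
```

```text
t 25.45 tcp [0.4987 0.2785 0.2062] gap 0.155 F [-0.5 -0.6 -1.7]
[[-0.03, 1.0, 0.003], [1.0, 0.03, -0.001], [-0.001, 0.003, -1.0]] q [ 0.31  0.49  1.6  -0.    1.06  0.29]
delta cm [-0.14  0.15 10.33]
turn deg 0.2 or 0.2
[ 0.38214922  0.25746129 -0.00571218] [0.56836669 0.49010329 0.26377589]
```

View pics/s18.png

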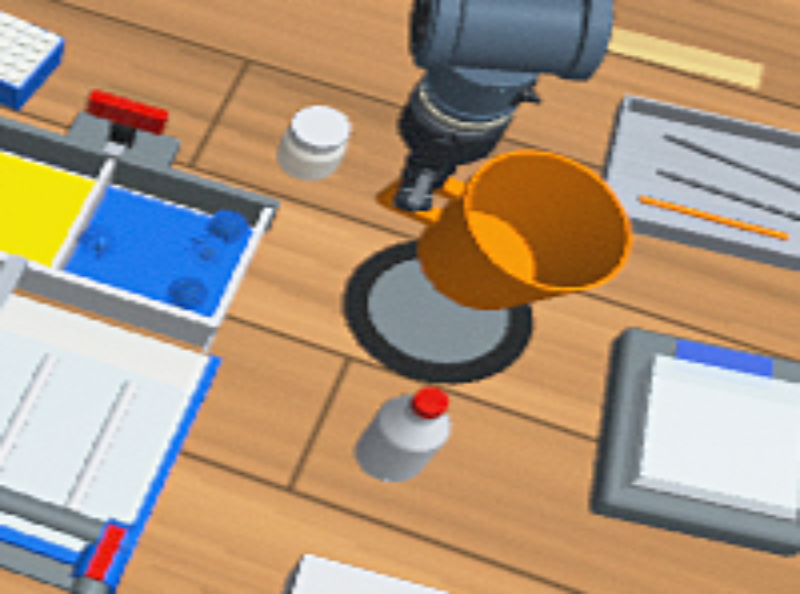

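Request:
drive_tool(deltas=[1,0.1,3,0,2,0.1,5,0,3,0.1,6.5,0,3.2,0.1,7.5,0,2.7,0.1,8.7,0,2,0.1,9.4,0,1.4,0.1,10,0,0.8,0.1,10.6,0,0.2,0.1,11.3,0,-0.4,0.1,12,0,-1,0.1,12.7,0,-1,0.1,12.7,0], squeeze=20)

```text
t: 26.7
tcp_pos: [0.5011, 0.2664, 0.0788]
tool_rot: [0.697, 0.717, 0.001, 0.002]
force: [0.1, 0.3, 1.9]
finger_gap: 0.159
```

Run:
```python
from m import *
go([.5005,.253,.058],1.5)
s=manip.snapshot('scene')
cv2.imwrite('pics/s19.png',cv2.resize(s['frame'][160:340,300:500,::-1],None,fx=4,fy=3.3))
```

```text
t 26.7 tcp [0.5011 0.2664 0.0788] gap 0.159 F [0.1 0.3 1.9]
[[-0.027, 1.0, 0.003], [1.0, 0.027, -0.002], [-0.002, 0.003, -1.0]] q [ 0.29  0.67  1.7  -0.    0.77  0.27]
delta cm [-1.34 -0.1   2.08]
turn deg 0.1 or 0.1
```

View pics/s19.png

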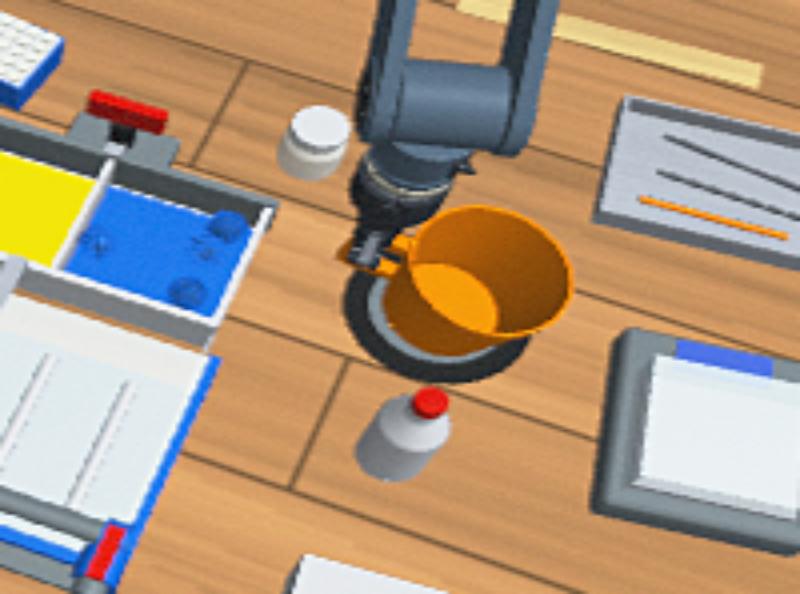

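Request:
drive_tool(deltas=[-0.3,0,0.5,0,-0.6,0,1,0,-1,0,1.5,0,-1.3,-0.1,2,0,-1.3,-0.1,2.2,0,-1.3,-0.1,2.3,0,-1.3,-0.1,2.3,0])

```text
t: 27.45
tcp_pos: [0.5014, 0.2529, 0.0567]
tool_rot: [0.697, 0.717, 0.001, 0.003]
force: [1.5, -3.3, 7.0]
finger_gap: 0.155
```

Run:
```python
from m import *
st()
s=manip.snapshot('scene')
cv2.imwrite('pics/s20.png',cv2.resize(s['frame'][160:340,300:500,::-1],None,fx=4,fy=3.3))
snap('wrist','w20')
```

```text
t 27.45 tcp [0.5014 0.2529 0.0567] gap 0.155 F [ 1.5 -3.3  7. ]
[[-0.028, 1.0, 0.005], [1.0, 0.028, -0.003], [-0.003, 0.005, -1.0]] q [ 0.27  0.7   1.73 -0.01  0.71  0.25]
```

View pics/s20.png

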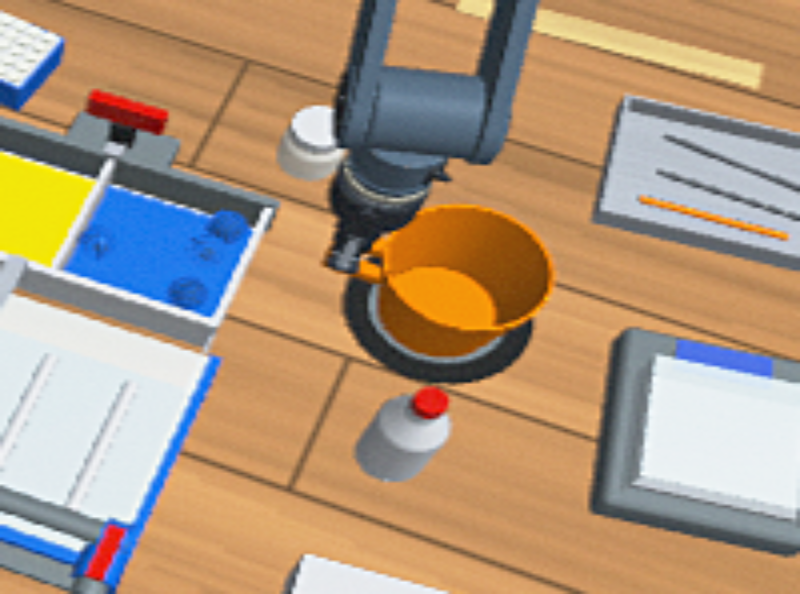

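View pics/w20.png

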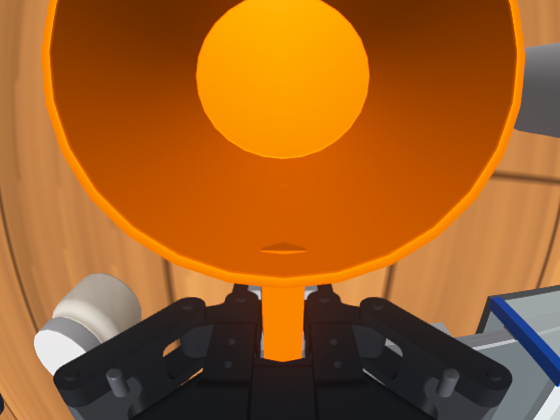

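Request:
drive_tool(deltas=[0,0,0,0,0,0,0,0,0,0,0,0,0,0,0,0,0,0,0,0], hand=8.5)

```text
t: 28.05
tcp_pos: [0.501, 0.2529, 0.0564]
tool_rot: [0.697, 0.717, 0.0, 0.003]
force: [0.0, -0.2, 0.4]
finger_gap: 0.978
```

Request:
drive_tool(deltas=[0,0,-5,0,0,0,-10,0,0,0,-15,0,-3,0,-19,0,-6,0,-22,0,-6,0,-22,0])

```text
t: 28.65
tcp_pos: [0.5046, 0.1916, 0.2814]
tool_rot: [0.698, 0.716, 0.004, 0.006]
force: [0.3, -0.4, -0.6]
finger_gap: 0.994
```

Run:
```python
from m import *
from scipy.optimize import least_squares
st()
s=snap('scene','s21');X=cloud(s);h=cv2.cvtColor(s['frame'],cv2.COLOR_RGB2HSV).astype(int)
m=(h[...,0]>6)&(h[...,0]<18)&(h[...,1]>180)&(h[...,2]>60)&(abs(X[...,0]-.5)<.12)&(abs(X[...,1]-.36)<.15)
P=X[m];rim=P[P[:,2]>.110];r=least_squares(lambda p:np.hypot(rim[:,0]-p[0],rim[:,1]-p[1])-p[2],[.5,.355,.07],loss='soft_l1',f_scale=.003);print('rim',r.x,len(rim),np.percentile(rim[:,2],[2,50,98]))
cv2.imwrite('pics/s21z.png',cv2.resize(s['frame'][130:340,200:500,::-1],None,fx=2.6,fy=2.6))
s=snap('top','t21')
```

```text
t 28.65 tcp [0.5046 0.1916 0.2814] gap 0.994 F [ 0.3 -0.4 -0.6]
[[-0.026, 1.0, 0.014], [1.0, 0.026, -0.003], [-0.003, 0.014, -1.0]] q [ 0.16  0.35  1.59 -0.01  1.19  0.13]
rim [0.50163851 0.35290941 0.06892109] 171 [0.11046251 0.11575554 0.12339351]
```

View pics/s21z.png

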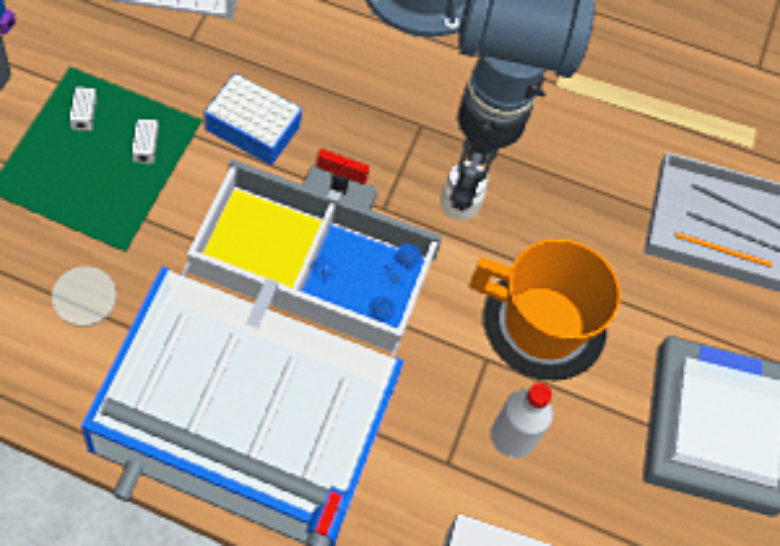

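View pics/t21.png

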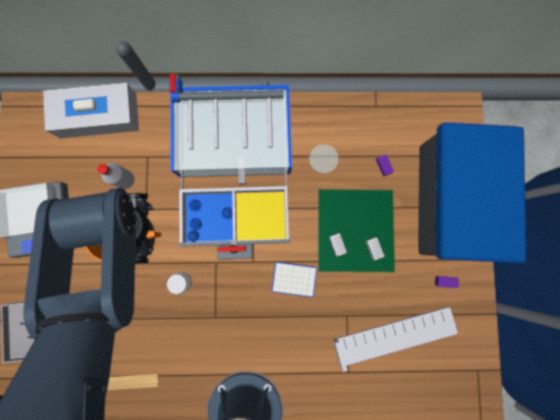

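Run:
```python
from m import *
s=manip.snapshot('top');M=masks(s);X=cloud(s)
m=M['white']&(X[...,1]<-.2)&(X[...,1]>-.55)&(X[...,0]>.3)&(X[...,0]<.75)&(X[...,2]>.02)&(X[...,2]<.05); blobs(s,m,30)
go([.46,-.26,.28],-71)
```

```text
px [338 244] n 212 med [ 0.47  -0.272  0.033] zr [0.028 0.037] rect [ 0.47  -0.273] [0.06 0.03] 19.1
px [375 248] n 208 med [ 0.457 -0.381  0.033] zr [0.027 0.037] rect [ 0.457 -0.382] [0.059 0.031] 21.9
t 28.8 tcp [0.501  0.1937 0.2758] gap 0.997 F [ 0.1  0.4 -0.5]
[[-0.028, 1.0, 0.002], [1.0, 0.028, -0.003], [-0.003, 0.002, -1.0]] q [ 0.16  0.36  1.6  -0.    1.18  0.14]
delta cm [-45.24  -5.39  -0.29]
turn deg 72.6 or 72.6
```

Request:
drive_tool(deltas=[-4,0,-0.3,5,-9,0,-0.3,12,-46.5,-4.4,-0.3,72.6,-46.5,-4.4,-0.3,72.6,-46.5,-4.4,-0.3,72.6,-46.5,-4.4,-0.3,72.6,-46.5,-4.4,-0.3,72.6,-46.5,-4.4,-0.3,72.6,-46.5,-4.4,-0.3,72.6,-46.5,-4.4,-0.3,72.6,-46.5,-4.4,-0.3,72.6,-46.5,-4.4,-0.3,72.6], hand=6)

```text
t: 30.0
tcp_pos: [0.4698, -0.2713, 0.2779]
tool_rot: [0.986, 0.165, -0.0, -0.0]
force: [0.1, 0.7, 0.1]
finger_gap: 0.704
```

Run:
```python
from m import *
go([.47,-.2725,.005],-71)
s=snap('wrist','w22'); t=snap('scene','s22');M=masks(t);X=cloud(t)
m=M['white']&(X[...,1]<-.2)&(X[...,1]>-.55)&(X[...,0]>.3)&(X[...,0]<.75)&(X[...,2]>.025)&(X[...,2]<.05); blobs(t,m,20)
h=cv2.cvtColor(s['frame'],cv2.COLOR_RGB2HSV).astype(int)
m=(h[...,1]<60)&(h[...,2]>110); n,l,q,c=cv2.connectedComponentsWithStats(m.astype(np.uint8))
for i in range(1,n):
    if 150<q[i,4]<8000: 
        v,u=np.nonzero(l==i);P=fray(s,u.astype(float),v.astype(float),.033);r=cv2.minAreaRect(P[:,:2].astype(np.float32)); print(c[i].round(),q[i,4],np.round(r[0],4),np.round(r[1],3),r[2])
```

```text
t 30.0 tcp [ 0.4698 -0.2713  0.2779] gap 0.704 F [0.1 0.7 0.1]
[[0.945, 0.326, -0.001], [0.326, -0.945, 0.001], [-0.001, -0.001, -1.0]] q [-0.73  0.36  1.58  0.    1.2   0.51]
delta cm [-0.    0.15 27.29]
turn deg 0.0 or 0.0
px [231 170] n 91 med [ 0.459 -0.381  0.03 ] zr [0.025 0.037] rect [ 0.459 -0.381] [0.059 0.029] 20.6
px [255 182] n 99 med [ 0.473 -0.271  0.031] zr [0.026 0.04 ] rect [ 0.47  -0.271] [0.062 0.029] 17.5
[ 6. 25.] 163 [0.5701 0.2209] [0.088 0.009] 1.7907215356826782
[119.  93.] 3640 [0.5252 0.0057] [0.206 0.267] 8.247488975524902
[328.   3.] 257 [ 0.6872 -0.2533] [0.01  0.054] 22.568330764770508
[ 33. 101.] 559 [0.4614 0.1272] [0.024 0.137] 2.27524733543396
[285. 175.] 1191 [ 0.4703 -0.2736] [0.061 0.03 ] 19.533777236938477
[163. 219.] 4913 [ 0.3621 -0.1375] [0.121 0.084] 82.05570220947266
[361. 211.] 1171 [ 0.458  -0.3805] [0.064 0.034] 19.448213577270508
[285. 347.] 2857 [ 0.2176 -0.3675] [0.065 0.202] 18.21445655822754
[403. 364.] 312 [ 0.2366 -0.5718] [0.036 0.051] 9.933976173400879
```

View pics/w22.png

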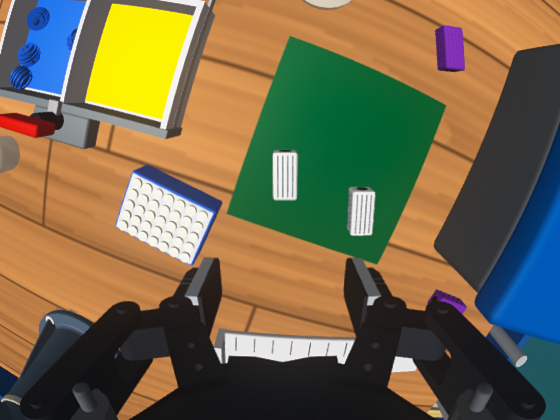

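Request:
drive_tool(deltas=[0,0.2,5,0,0,0.2,10,0,0,0.2,15,0,0,0.2,20,0,0,0.2,24,0,0,0.2,26,0,0,0.2,27.2,0,0,0.2,27.3,0,0,0.2,27.3,0])

```text
t: 31.0
tcp_pos: [0.4714, -0.2719, 0.0064]
tool_rot: [0.986, 0.167, 0.0, 0.001]
force: [0.2, -0.0, -0.1]
finger_gap: 0.703
```

Request:
drive_tool(deltas=[0,0,0,0,0,0,0,0,0,0,0,0,0,0,0,0,0,0,0,0], hand=0, squeeze=40)

```text
t: 31.5
tcp_pos: [0.4724, -0.2725, 0.0081]
tool_rot: [0.986, 0.167, 0.001, 0.002]
force: [0.6, 1.1, 6.5]
finger_gap: 0.341
```

Request:
drive_tool(deltas=[0,0,-4,0,0,0,-8,0,0,0,-12,0,0,0,-15,0,0,0,-15,0])

```text
t: 32.0
tcp_pos: [0.4742, -0.2741, 0.1629]
tool_rot: [0.986, 0.167, 0.005, 0.006]
force: [0.6, -0.6, -1.1]
finger_gap: 0.344
```

Run:
```python
from m import *
go([.555,-.077,.16],-88.5)
snap('wrist','w23')
```

```text
t 32.0 tcp [ 0.4742 -0.2741  0.1629] gap 0.344 F [ 0.6 -0.6 -1.1]
[[0.944, 0.329, 0.011], [0.329, -0.944, -0.01], [0.007, 0.013, -1.0]] q [-0.73  0.51  1.71  0.    0.91  0.51]
delta cm [ 14.11 -15.96   0.19]
turn deg 17.7 or 17.7
```

View pics/w23.png

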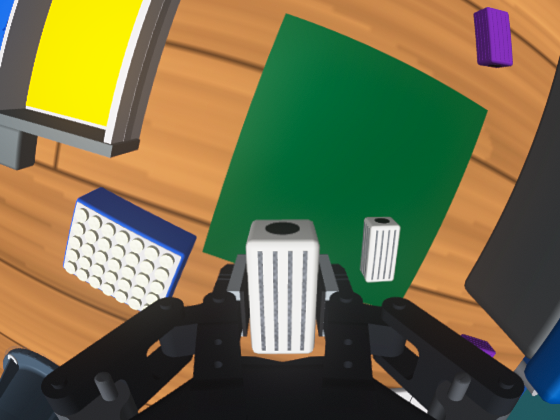

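Request:
drive_tool(deltas=[3,-3.5,0,4,6,-7,0,9,9,-10.5,0,14,12,-13.5,0,17.7,14.1,-16,0,17.7,14.1,-16,0.2,17.7,14.1,-16,0.2,17.7])

```text
t: 32.75
tcp_pos: [0.5522, -0.0746, 0.1561]
tool_rot: [1.0, 0.014, 0.002, 0.003]
force: [-0.1, 0.1, -1.3]
finger_gap: 0.343
```

Run:
```python
from m import *
go([.555,-.077,.0245],-88.5)
snap('wrist','w24')
```

```text
t 32.75 tcp [ 0.5522 -0.0746  0.1561] gap 0.343 F [-0.1  0.1 -1.3]
[[1.0, 0.028, 0.004], [0.028, -1.0, -0.006], [0.004, 0.006, -1.0]] q [-0.33  0.54  1.68 -0.01  0.92  1.21]
delta cm [ 0.23  0.17 13.16]
turn deg 0.1 or 0.1
```

View pics/w24.png

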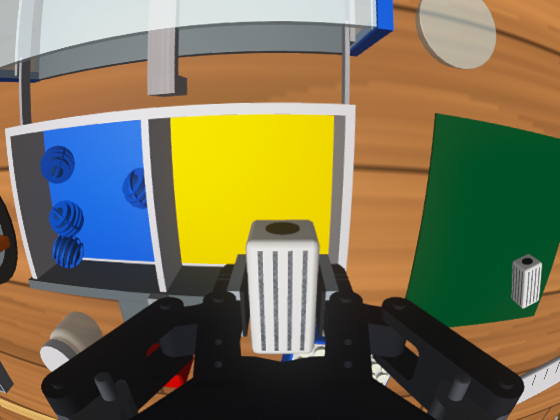

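Request:
drive_tool(deltas=[0.2,0.1,4,0,0.2,0.1,7,0,0.2,0.1,9,0,0.2,0.1,10.5,0,0.2,0.1,11.5,0,0.2,0.1,11.5,0])

```text
t: 33.4
tcp_pos: [0.5534, -0.078, 0.0399]
tool_rot: [1.0, 0.012, 0.001, 0.003]
force: [-0.3, -0.9, -2.4]
finger_gap: 0.344
```

Request:
drive_tool(deltas=[0,0,0.5,0,0,0,1,0,0,0,1.5,0,0,0,1.7,0,0,0,1.7,0])

```text
t: 33.9
tcp_pos: [0.5543, -0.0785, 0.0245]
tool_rot: [1.0, 0.013, 0.002, 0.003]
force: [-1.5, -0.9, 7.7]
finger_gap: 0.338
```

Request:
drive_tool(deltas=[0,0,0,0,0,0,0,0,0,0,0,0], hand=3.8)

```text
t: 34.2
tcp_pos: [0.554, -0.077, 0.0254]
tool_rot: [1.0, 0.013, 0.002, 0.003]
force: [-0.5, 6.1, 4.4]
finger_gap: 0.447
```

Request:
drive_tool(deltas=[0,0,-1,0,0,0,-3,0,0,0,-7,0,0,0,-12,0,0,0,-16,0,0,0,-20,0,0,0,-23,0,0,0,-23,0])

```text
t: 35.0
tcp_pos: [0.5562, -0.0769, 0.2615]
tool_rot: [1.0, 0.013, 0.008, 0.005]
force: [0.9, 0.7, 0.6]
finger_gap: 0.444
```

Run:
```python
from m import *
s=snap('wrist','w25'); t=snap('scene','s25');M=masks(t);X=cloud(t)
m=M['white']&(X[...,1]<-.2)&(X[...,1]>-.55)&(X[...,0]>.3)&(X[...,0]<.75)&(X[...,2]>.025)&(X[...,2]<.05); blobs(t,m,20)
go([.458,-.381,.2],-71)
```

```text
px [231 170] n 89 med [ 0.461 -0.38   0.03 ] zr [0.025 0.037] rect [ 0.459 -0.381] [0.062 0.03 ] 19.1
t 35.1 tcp [ 0.5533 -0.0759  0.2566] gap 0.447 F [-0.5  1.1 -0. ]
[[1.0, 0.025, 0.006], [0.025, -1.0, -0.006], [0.006, 0.006, -1.0]] q [-0.33  0.41  1.58 -0.    1.15  1.21]
delta cm [-10.34  30.22   5.8 ]
turn deg -17.5 or -17.5
```

View pics/w25.png

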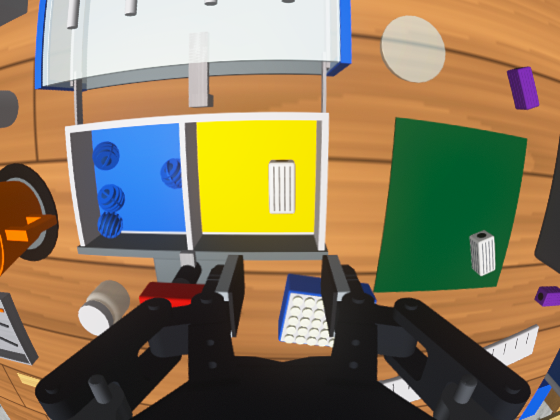

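Request:
drive_tool(deltas=[-3,5,0,-5,-6,10,0,-10,-10.3,30.2,1,-17.5,-10.3,30.2,1,-17.5,-10.3,30.2,1,-17.5,-10.3,30.2,1,-17.5,-10.3,30.2,1,-17.5,-10.3,30.2,1,-17.5,-10.3,30.2,1,-17.5], hand=6)

```text
t: 36.0
tcp_pos: [0.457, -0.3796, 0.246]
tool_rot: [0.986, 0.164, 0.001, 0.001]
force: [0.5, -0.8, -0.1]
finger_gap: 0.702
```

Run:
```python
from m import *
s=snap('wrist','w26')
h=cv2.cvtColor(s['frame'],cv2.COLOR_RGB2HSV).astype(int)
m=(h[...,1]<60)&(h[...,2]>110); n,l,q,c=cv2.connectedComponentsWithStats(m.astype(np.uint8))
for i in range(1,n):
    if 600<q[i,4]<8000: 
        v,u=np.nonzero(l==i);P=fray(s,u.astype(float),v.astype(float),.033);r=cv2.minAreaRect(P[:,:2].astype(np.float32)); print(c[i].round(),q[i,4],np.round(r[0],4),np.round(r[1],3),r[2])
go([.458,-.381,.005],-70.5)
```

```text
[56. 65.] 2774 [ 0.5115 -0.0319] [0.13  0.194] 21.64405059814453
[ 80. 192.] 4487 [ 0.3618 -0.132 ] [0.121 0.085] 81.87564849853516
[285. 181.] 1428 [ 0.4573 -0.3836] [0.062 0.03 ] 18.481189727783203
[279. 343.] 4295 [ 0.2304 -0.4565] [0.077 0.206] 14.443199157714844
t 36.05 tcp [ 0.4574 -0.3788  0.2465] gap 0.705 F [0.1 0.8 0.8]
[[0.946, 0.325, 0.004], [0.325, -0.946, -0.003], [0.003, 0.004, -1.0]] q [-0.88  0.47  1.5   0.    1.17  0.36]
delta cm [-0.08  0.13 24.15]
turn deg -0.5 or -0.5
```

View pics/w26.png

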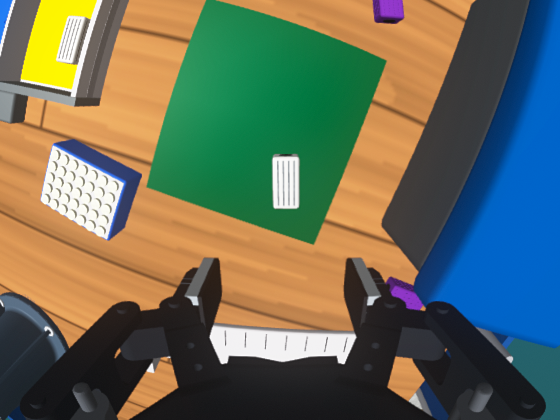

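Request:
drive_tool(deltas=[-0.1,0.3,5,0,-0.1,0.3,10,0,-0.1,0.3,15,0,-0.1,0.3,20,0,-0.1,0.3,22.5,0,-0.1,0.3,24,0,-0.1,0.3,24.1,0,-0.1,0.3,24.1,0])

```text
t: 36.85
tcp_pos: [0.4592, -0.3825, 0.0064]
tool_rot: [0.986, 0.165, 0.002, 0.002]
force: [0.6, 0.3, 0.7]
finger_gap: 0.705
```

Request:
drive_tool(deltas=[0,0,0,0,0,0,0,0,0,0,0,0,0,0,0,0,0,0,0,0], hand=0)

```text
t: 37.35
tcp_pos: [0.4602, -0.3835, 0.0085]
tool_rot: [0.986, 0.165, 0.003, 0.004]
force: [0.4, 1.3, 6.0]
finger_gap: 0.341
```

Request:
drive_tool(deltas=[0,0,-4,0,0,0,-8,0,0,0,-12,0,0,0,-15.5,0,0,0,-15.5,0])

```text
t: 37.85
tcp_pos: [0.4615, -0.3853, 0.1697]
tool_rot: [0.986, 0.165, 0.006, 0.009]
force: [0.4, -1.7, -0.0]
finger_gap: 0.343
```

Run:
```python
from m import *
go([.555,-.016,.16],-88.5)
```

```text
t 37.85 tcp [ 0.4615 -0.3853  0.1697] gap 0.343 F [ 0.4 -1.7 -0. ]
[[0.945, 0.326, 0.015], [0.326, -0.945, -0.016], [0.009, 0.02, -1.0]] q [-0.88  0.56  1.57  0.    0.99  0.36]
delta cm [ 20.87 -31.89   0.51]
turn deg 17.5 or 17.5
```

Request:
drive_tool(deltas=[2.1,-3.2,0,2,4.2,-6.4,0,4,6.3,-9.6,0,6,8.4,-12.8,0,8,10.5,-16,0,10,12.6,-19.2,0,12,14.7,-22.4,0,14,16.8,-25.6,0,16,18.9,-28.8,0,17.5,20.9,-31.9,0,17.5,20.9,-31.9,0,17.5,20.9,-31.9,0,17.5])

```text
t: 39.05
tcp_pos: [0.5545, -0.0149, 0.1644]
tool_rot: [1.0, 0.014, 0.007, 0.008]
force: [0.2, 0.3, -0.5]
finger_gap: 0.345
```

Run:
```python
from m import *
go([.555,-.016,.0245],-88.5)
snap('wrist','w27')
```

```text
t 39.05 tcp [ 0.5545 -0.0149  0.1644] gap 0.345 F [ 0.2  0.3 -0.5]
[[0.999, 0.029, 0.014], [0.029, -0.999, -0.016], [0.013, 0.017, -1.0]] q [-0.22  0.52  1.69 -0.02  0.92  1.33]
delta cm [-0.14 -0.12 13.99]
turn deg 0.2 or 0.2
```

View pics/w27.png

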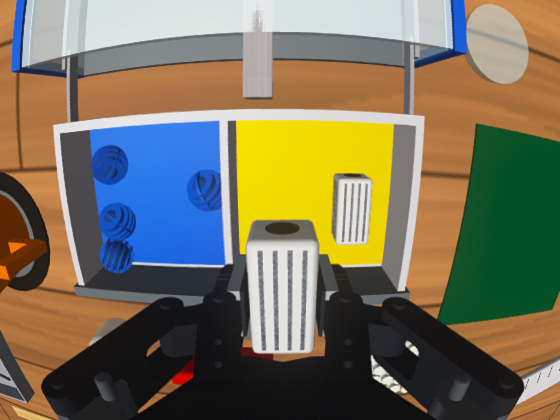

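Request:
drive_tool(deltas=[-0.1,0.3,4,0,-0.1,0.2,7,0,-0.1,0.2,9,0,-0.1,0.2,11,0,-0.1,0.2,12,0,-0.1,0.2,12.4,0,-0.1,0.2,12.4,0])

```text
t: 39.8
tcp_pos: [0.5553, -0.0206, 0.0405]
tool_rot: [1.0, 0.013, 0.007, 0.008]
force: [-0.3, 0.2, -0.7]
finger_gap: 0.344
```

Request:
drive_tool(deltas=[0,0,0.5,0,0,0,1,0,0,0,1.4,0,0,0,1.6,0,0,0,1.6,0])

```text
t: 40.3
tcp_pos: [0.5555, -0.0208, 0.0246]
tool_rot: [1.0, 0.013, 0.007, 0.008]
force: [0.1, 0.0, -0.6]
finger_gap: 0.34
```

Request:
drive_tool(deltas=[0,0,0,0,0,0,0,0,0,0,0,0], hand=3.7)

```text
t: 40.6
tcp_pos: [0.556, -0.0214, 0.0249]
tool_rot: [1.0, 0.013, 0.007, 0.009]
force: [-1.0, -5.4, 2.9]
finger_gap: 0.433
```

Request:
drive_tool(deltas=[0,0,-1,0,0,0,-3,0,0,0,-7,0,0,0,-12,0,0,0,-16,0,0,0,-20,0,0,0,-23,0,0,0,-23,0])

```text
t: 41.4
tcp_pos: [0.5552, -0.0172, 0.2604]
tool_rot: [1.0, 0.013, 0.013, 0.009]
force: [0.3, -0.9, -0.1]
finger_gap: 0.435
```

Run:
```python
from m import *
st()
s=snap('wrist','w28'); t=snap('scene','s28')
cv2.imwrite('pics/s28z.png',cv2.resize(t['frame'][100:340,160:460,::-1],None,fx=2.5,fy=2.5))
```

```text
t 41.4 tcp [ 0.5552 -0.0172  0.2604] gap 0.435 F [ 0.3 -0.9 -0.1]
[[0.999, 0.027, 0.025], [0.027, -0.999, -0.018], [0.025, 0.019, -1.0]] q [-0.23  0.39  1.59 -0.01  1.13  1.32]
```

View pics/w28.png

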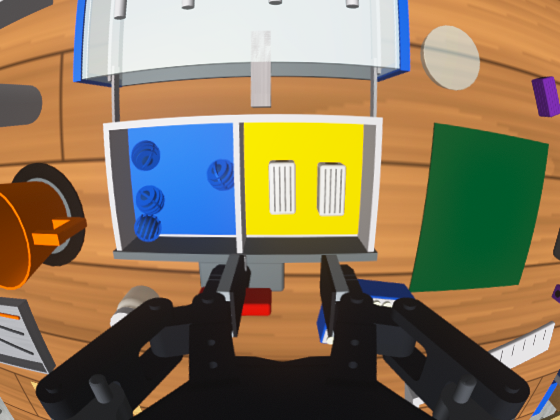

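View pics/s28z.png

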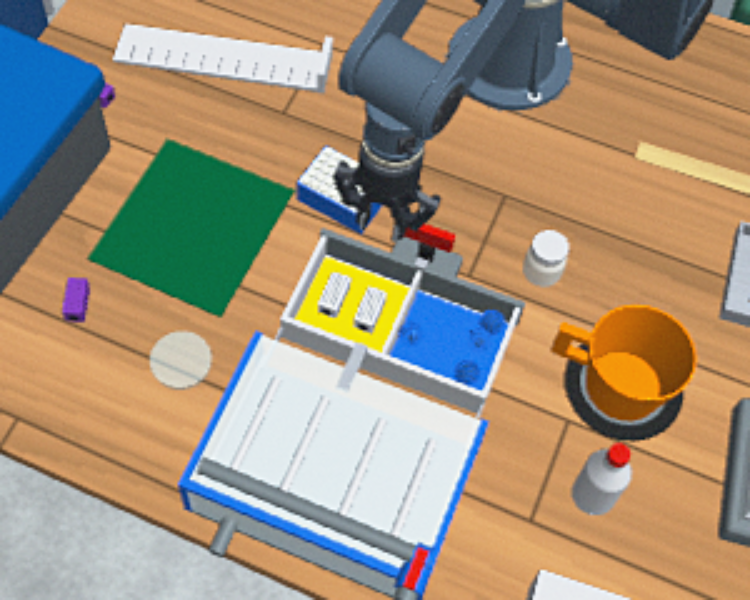

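Run:
```python
from m import *
t=manip.snapshot('scene');X=cloud(t);m=masks(t)['red']&(X[...,0]<.55)&(X[...,1]<.2)&(X[...,2]>.1);blobs(t,m,10)
go([.4585,.025,.26],1.5)
```

```text
px [333 194] n 119 med [0.465 0.035 0.142] zr [0.122 0.155] rect [0.463 0.029] [0.021 0.067] 7.3
t 41.55 tcp [ 0.5516 -0.0168  0.2544] gap 0.431 F [ 0.   0.1 -0.3]
[[1.0, 0.026, 0.013], [0.027, -1.0, -0.016], [0.013, 0.017, -1.0]] q [-0.23  0.4   1.6  -0.01  1.13  1.32]
delta cm [-9.19 -4.42 -0.75]
turn deg -90.0 or -90.0
```

Request:
drive_tool(deltas=[-3,-1.5,-0.8,-8,-6,-3,-0.8,-16,-9.2,-4.4,-0.8,-25,-9.2,-4.4,-0.8,-33,-9.2,-4.4,-0.8,-42,-9.2,-4.4,-0.8,-50,-9.2,-4.4,-0.8,-59,-9.2,-4.4,-0.8,-67,-9.2,-4.4,-0.8,-76,-9.2,-4.4,-0.8,-84,-9.2,-4.4,-0.8,-90,-9.2,-4.4,-0.8,-90], hand=6)

```text
t: 42.75
tcp_pos: [0.4571, 0.0252, 0.2588]
tool_rot: [0.698, 0.716, -0.002, 0.008]
force: [-0.1, -0.1, -0.0]
finger_gap: 0.705
```

Run:
```python
from m import *
go([.4585,.025,.123],1.5)
s=snap('wrist','w29'); h=masks(s)['red']; n,l,q,c=cv2.connectedComponentsWithStats(h.astype(np.uint8))
for i in range(1,n):
    if q[i,4]>200:
        v,u=np.nonzero(l==i);P=fray(s,u.astype(float),v.astype(float),.152);r=cv2.minAreaRect(P[:,:2].astype(np.float32)); print(c[i].round(),q[i,4],np.round(r[0],4),np.round(r[1],3),r[2])
```

```text
t 42.75 tcp [0.4571 0.0252 0.2588] gap 0.705 F [-0.1 -0.1 -0. ]
[[-0.026, 1.0, 0.009], [1.0, 0.026, -0.015], [-0.015, 0.008, -1.0]] q [-0.18  0.26  1.81 -0.02  1.06 -0.2 ]
delta cm [ 0.18  0.03 13.58]
turn deg 0.0 or 0.0
[283. 200.] 1483 [0.4581 0.028 ] [0.014 0.073] 1.240270733833313
```

View pics/w29.png

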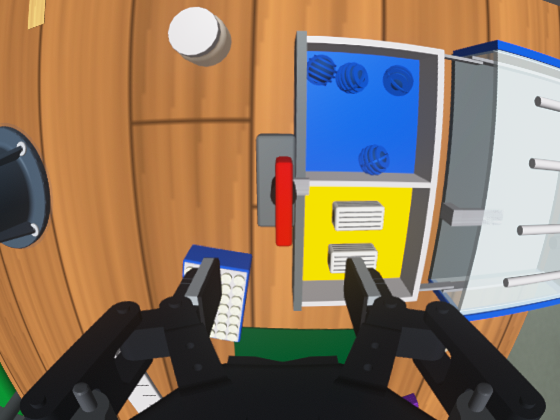

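Request:
drive_tool(deltas=[0.4,0,4,0,0.4,0,8,0,0.4,0,12,0,0.4,0,13.5,0,0.4,0,13.5,0])

```text
t: 43.3
tcp_pos: [0.456, 0.0274, 0.1212]
tool_rot: [0.699, 0.715, -0.004, 0.005]
force: [-0.5, 0.4, 0.5]
finger_gap: 0.705
```

Request:
drive_tool(deltas=[0,0,0,0,0,0,0,0,0,0,0,0,0,0,0,0,0,0,0,0,0,0,0,0], hand=0, squeeze=60)

```text
t: 43.9
tcp_pos: [0.4583, 0.0273, 0.1224]
tool_rot: [0.699, 0.715, -0.003, 0.008]
force: [4.6, 3.3, 5.5]
finger_gap: 0.155
```

Request:
drive_tool(deltas=[0,1,0,0,0,2.5,0,0,0,4,0,0,0,5.5,0,0,0,7,0,0,0,8.5,0,0,0,10,0,0,0,11.5,0,0,0,13,0,0,0,14,0,0,0,15,0,0,0,15.5,0,0])

```text
t: 45.1
tcp_pos: [0.6121, 0.031, 0.1225]
tool_rot: [0.699, 0.715, -0.004, 0.006]
force: [-3.5, 1.0, -1.4]
finger_gap: 0.153
```

Run:
```python
from m import *
st()
```

```text
t 45.1 tcp [0.6121 0.031  0.1225] gap 0.153 F [-3.5  1.  -1.4]
[[-0.022, 1.0, 0.003], [1.0, 0.022, -0.014], [-0.014, 0.003, -1.0]] q [-0.12  0.65  1.56 -0.02  0.93 -0.14]
```

Request:
drive_tool(deltas=[0,1,0,0,0,2,0,0,0,3,0,0,0,4,0,0,0,4.7,0,0,0,5.1,0,0,0,5.4,0,0,0,5.6,0,0,0,5.6,0,0])

```text
t: 46.0
tcp_pos: [0.6638, 0.0323, 0.1225]
tool_rot: [0.699, 0.715, -0.008, 0.002]
force: [-12.9, -0.4, 7.1]
finger_gap: 0.153
```

Run:
```python
from m import *
st()
t=snap('top','t30'); cv2.imwrite('pics/t30z.png',cv2.resize(t['frame'][70:290,90:410,::-1],None,fx=2.4,fy=2.4))
snap('wrist','w30')
```

```text
t 46.0 tcp [0.6638 0.0323 0.1225] gap 0.153 F [-12.9  -0.4   7.1]
[[-0.023, 1.0, -0.007], [1.0, 0.022, -0.014], [-0.014, -0.008, -1.0]] q [-0.11  0.71  1.41 -0.02  1.03 -0.13]
```

View pics/w30.png

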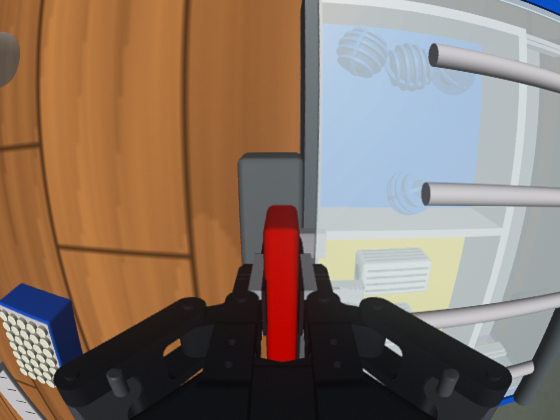

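Request:
drive_tool(deltas=[0,0,0,8,0,0,0,16,0,0,0,24,0,0,0,32,0,0,0,40,0,0,0,48,0,0,0,56,0,0,0,64,0,0,0,72,0,0,0,80,0,0,0,88,0,0,0,91])

```text
t: 47.3
tcp_pos: [0.6662, 0.03, 0.1225]
tool_rot: [1.0, 0.001, -0.001, 0.008]
force: [1.2, -5.8, -1.8]
finger_gap: 0.153
```

Request:
drive_tool(deltas=[0,0,0,2,0,0,0,3,0,0,0,3])

```text
t: 47.6
tcp_pos: [0.6663, 0.0297, 0.1226]
tool_rot: [1.0, -0.022, -0.001, 0.009]
force: [-2.9, -1.0, 2.2]
finger_gap: 0.15
```

Run:
```python
from m import *
s,R=st(); print('yaw y',np.degrees(np.arctan2(R[1,1],R[0,1])),s['ft_torque'])
snap('wrist','w31')
```

```text
t 47.6 tcp [0.6663 0.0297 0.1226] gap 0.15 F [-2.9 -1.   2.2]
[[0.999, -0.045, -0.002], [-0.045, -0.999, -0.019], [-0.001, 0.019, -1.0]] q [-0.11  0.71  1.41 -0.02  1.02  1.51]
yaw y -92.57288286024516 [0.48211769 0.86232769 2.03053047]
```

View pics/w31.png

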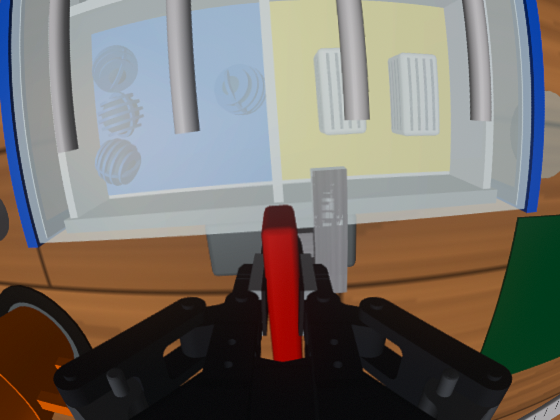

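Request:
drive_tool(deltas=[0,0,0,0,0,0,0,0,0,0,0,0,0,0,0,0], hand=6)

```text
t: 48.05
tcp_pos: [0.6671, 0.0296, 0.1228]
tool_rot: [1.0, -0.024, 0.0, 0.009]
force: [-0.7, 0.0, 0.7]
finger_gap: 0.699
```

Request:
drive_tool(deltas=[0,0,-3,0,0,0,-7,0,0,0,-11,0,-3,0,-14,0,-7,0,-16,0,-11,0,-16,0,-15,0,-16,0,-15,0,-16,0])

```text
t: 48.85
tcp_pos: [0.5105, 0.0408, 0.2823]
tool_rot: [1.0, -0.024, -0.003, 0.009]
force: [1.2, -0.0, -0.5]
finger_gap: 0.704
```

Run:
```python
from m import *
st()
s=snap('scene','s32'); cv2.imwrite('pics/s32z.png',cv2.resize(s['frame'][100:340,160:460,::-1],None,fx=2.5,fy=2.5))
t=snap('wrist','w32'); h=masks(t)['red']; n,l,q,c=cv2.connectedComponentsWithStats(h.astype(np.uint8))
for i in range(1,n):
    if q[i,4]>200:
        v,u=np.nonzero(l==i);P=fray(t,u.astype(float),v.astype(float),.152);r=cv2.minAreaRect(P[:,:2].astype(np.float32)); print(c[i].round(),q[i,4],np.round(r[0],4),np.round(r[1],3),r[2])
X=cloud(s);b=masks(s)['red']&(X[...,0]<.72)&(X[...,1]<.2)&(X[...,2]>.145); vx,vy,x0,y0=cv2.fitLine(X[b][:,:2].astype(np.float32),cv2.DIST_HUBER,0,.01,.01).ravel();print('wing scene',np.degrees(np.arctan2(vy,vx)),x0,y0,b.sum())
blobs(s,masks(s)['purple'])
```

```text
t 48.85 tcp [0.5105 0.0408 0.2823] gap 0.704 F [ 1.2 -0.  -0.5]
[[0.999, -0.048, -0.007], [-0.048, -0.999, -0.017], [-0.006, 0.017, -1.0]] q [-0.13  0.32  1.64 -0.02  1.19  1.5 ]
[284.  34.] 1121 [0.6563 0.0298] [0.063 0.014] 1.1138230562210083
wing scene 0.75657576 0.67270976 0.03301309 74
px [202 138] n 37 med [ 0.365 -0.567  0.021] zr [-0.002  0.034] rect [ 0.362 -0.567] [0.032 0.015] 5.5
px [190 219] n 150 med [ 0.712 -0.418  0.026] zr [0.002 0.034] rect [ 0.708 -0.422] [0.066 0.029] 22.9
```

View pics/s32z.png

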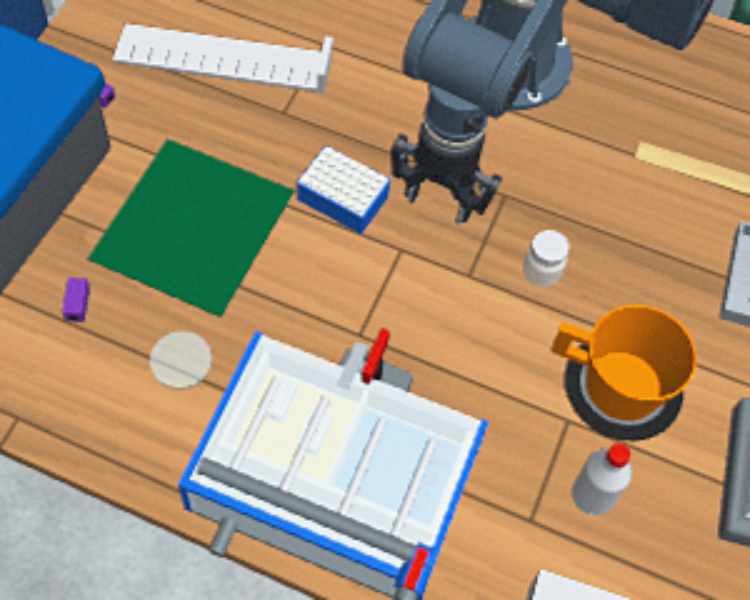

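View pics/w32.png

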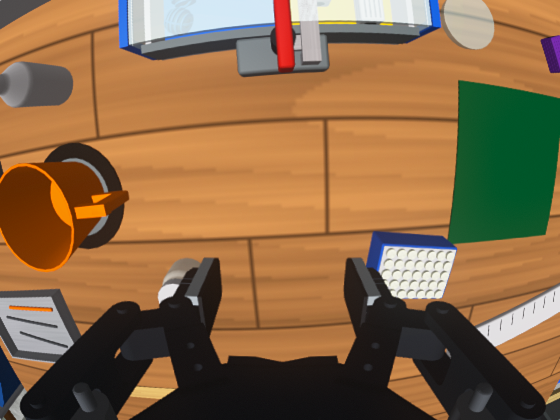

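```bash
python3 -c "
from station import manip
print(manip.sign_off())"
```

```text
the job is handed in; nothing more can be done
None
```

The trickle filter is recharged, closed and locked, and the job is handed in at about 49 s of the 210 s allowed. No check failed or disagreed.

- **Unlock and pull:** I turned the knob anticlockwise until the wing lay across, then pulled the drawer out to its stop.
- **Balls and jug:** The gripper could not tilt, so I tipped the jug over the drawer's divider. All four balls went into the left bay and none strayed. I righted the jug against the drawer's left wall and stood it on its mat.
- **Blocks:** Both white blocks are in the right bay.
- **Close and lock:** I pushed the drawer home (about 13 N against the stop) and only then turned the knob clockwise to its stop.

**Last checks:**
- The wing measures within about 1° of the housing's x axis. The drawer is back at its starting position.
- Four balls show through the acrylic in the blue bay and two blocks in the yellow one.
- The jug is upright and empty, within about 4 mm of the mat's centre.
- Both purple look-alikes and the tube rack, jar, wash bottle and dish show no movement, and the arm is clear of everything.

**Minor contact:** A finger brushed something in the bay, most likely its wall (5–6 N), as it released each block. This was well under the 40 N limit.

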